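Make up two small-engine service kits

ROBOT

A 6-joint arm with a two-finger parallel gripper is mounted at the origin on a cart in front of the work surface, level with it; the furniture and walls round the work are solid. World frame = base frame: x ahead of the robot, y to its left, z up, the work surface at z = 0. Lengths are in m, angles in rad, forces in N, time in s.
With the tool pointing down it reaches from about 0.3 to 0.775 m from the base axis. Payload 14.6 kg.
Tool frame: the origin (TCP) lies at the very end of the fingers, on their centre line; the grasp point (between the pads) lies 19 mm behind it (pinch_z is the distance from the TCP to the grasp point, in m); z points along the fingers, y is the direction in which the jaws open and shut (so a half turn about z gives the same grasp; the last joint's range is limited). The gripper opens to 94 mm and grips with 3 to 60 N. Pads are 16 mm wide; open, the fingers measure 119 mm over their backs; the gripper's body (75 mm by 177 mm) begins 78 mm behind the grasp point.
Start: joints at [1.156, 0.3, 1.521, -0, 1.321, -0.067], TCP at [0.187, 0.517, 0.205] pointing down, gripper open.
Joint ranges: [-3.03, 3.03], [-0.79, 2.21], [0.23, 2.52], [-1.04, 4.18], [0, 3.07], [-2.55, 2.55]. Speed limits (rad/s): [2.22, 2.22, 2.57, 3.14, 3.14, 3.14].

INTERFACE

Orientations are given as [roll, pitch, yaw] about the fixed x, y, z axes, in that order (R = Rz(yaw) Ry(pitch) Rx(roll)).
In Python, from station import get_obs, camera, hand_in, pinch_z gives the robot as it stands.
- The arm moves only by the tool servo_tool, never from a script. Its argument "moves" is a list that holds one entry, the list of rows, each a list of 7 numbers: the turn, a rotation vector about the tool's x, y, z normalised to -1 to 1, where 1 is pi/2 rad, then the shift along the tool's x, y, z normalised to -1 to 1, where 1 is 500 mm, then the closure, from 0 (fully open) to 1 (shut). In form: [[[rx, ry, rz, x, y, z, hand], ...]]. A call has 1 to 12 rows; each row is the pose to reach, as a shift and turn from the pose measured when the call began, along the tool's axes at that moment; what a row does not reach only later rows make up. A row lasts 1/12 s, in which the tool goes at most 41.7 mm and 7.16 degrees, less where a joint would pass 70% of its speed; a pose out of reach is approached as far as the arm can. A call with a number of a shift or a turn outside -1 to 1 is refused whole. A call with a gripper value outside its range is refused whole. The fingers move at their own pace and stop on an object; "squeeze" is the grip in N (left out, the last holds). Time passes only in rows, so rows that repeat a pose let the fingers close. It gives the time, the measured TCP pose, the force and the opening at its end, in the units of the state.
- get_obs(): the state, without advancing time (a new reading comes with each control period).
- camera(name): name is "side" or "top"; returns a dict with "color" (480x640x3 uint8, red, green, blue), "intrinsics" (3x3 intrinsics, pixels), "rvec" (rotation vector, rad) and "tvec" (3), from world to camera coordinates, as OpenCV has them. Camera axes: x right, y down, z forward; pixel columns grow to the right and rows downward; lengths in m; the calibration is good to about 2 mm. A picture is of the moment at which its call begins. There is no depth.
- hand_in(): hands the job in, once; it reports no verdict.
The state is a dict: "time_s": time; "qpos": joint angles; "joint_vel": joint speeds; "tau": joint torques, N m; "ee_pos": TCP position; "eef_rot": TCP orientation; "force": force on the tool from outside, world axes, zero at the start; "moment": the same for the moment, N m; "grip_width": finger opening in m.
Only numpy, scipy, OpenCV 4.12 (cv2) and the standard library are available. Lean on these libraries where they do the work, as an engineer would, in place of code of your own. Each camera call takes 0.05 s, during which the arm holds its last target.

TASK

Make up the two small-engine service kits in the foam trays. Generator kit, in the tray with the metal filter bowl: press the filter cartridge down into the bowl until the two catches have snapped over its flange and hold it there, lay one spark plug in the short slot and the longer spanner in the long slot. Mower kit, in the other tray: lay the other spark plug in its short slot and the shorter spanner in its long slot, everything lying flat on the floor of its slot, about the middle, and let go.

Things in the scene. Friction and masses are not known exactly. Their poses are not given: they have to be found in the camera images.
- generator_tray: foam-lined tray fixed to the bench, 211 (y) x 130 (x) mm, foam top 11 mm up, slot floors 4. Origin: centre of underside, z up. Long slot 190 (y) x 40 (x), centre x -38, y 0, finger cut-out at mid-length, open to -x. Lip 14 mm high round the tray. Short slot 84 (y) x 36 (x), centre x +22, y +45, finger cut-out across it. Carries a metal filter bowl, 62 mm wide, 60 high, axis at x +22, y -55.
- mower_tray: foam-lined tray fixed to the bench, 211 (y) x 130 (x) mm, foam top 11 mm up, slot floors 4. Origin: centre of underside, z up. Long slot 190 (y) x 40 (x), centre x -38, y 0, finger cut-out at mid-length, open to -x. Lip 14 mm high round the tray. Short slot 84 (y) x 36 (x), centre x +22, y 0, finger cut-out across it. No bowl.
- bowl_mouth (a point): centre of the filter bowl's mouth, 60 mm above the bench. Mouth 53 mm wide inside, narrowing to 42 mm from 17 to 26 mm down. Inside, a sprung plate, top 29 mm below this point, goes down up to 22 mm; its spring takes 2 N at first, 10 N at the bottom. Without the catches it lifts the cartridge again.
- bowl_catch (a point): point on the bowl's axis level with the underside of its two spring catches (58 mm above the bench), steel strips on the tray's -y and +y sides, 41 mm apart, reaching 14 mm above this point and 47 mm from the axis. The flange pushes them apart (under 20 N in all) and latches when its top has passed this point, cartridge underside 13 mm above the bench; press 2 to 3 mm past that.
- cartridge: filter cartridge standing upright, about 0.12 kg: pleated body 36 mm in diameter, 40 mm high; on it a black flange 48 mm in diameter, 5 mm thick; then a black gripping stem 24 mm in diameter, its top 81 mm above the underside. Origin: centre of underside, z up. The catches stand up to 14 mm above the latched flange, so grip only the top 15 mm of the stem.
- long_spanner: steel spanner lying flat, 170 mm long (its y), 24 mm over the heads (its x), 8 mm thick: the longer of the two. Origin: centre of underside, z up. Either way round will do. Grip across the middle; there it acts as a bar as wide as the heads.
- short_spanner: steel spanner lying flat, 140 mm long (its y), 20 mm over the heads (its x), 8 mm thick: the shorter of the two. Origin: centre of underside, z up. Either way round will do. Grip across the middle; there it acts as a bar as wide as the heads.
- plug_one_hex (a point): centre of the hexagon of a spark plug lying on its side, 9 mm above the surface it lies on: the place to grip, across y. Plug 64 mm long along x, from 38 mm ahead of this point (+x) to 26 mm behind; hexagon 12 mm long, 20 mm wide (y), 18 mm high; both ends 12 mm thick. The two plugs are alike; either may go to either tray.
- plug_two_hex (a point): centre of the hexagon of a spark plug lying on its side, 9 mm above the surface it lies on: the place to grip, across y. Plug 64 mm long along x, from 38 mm ahead of this point (+x) to 26 mm behind; hexagon 12 mm long, 20 mm wide (y), 18 mm high; both ends 12 mm thick. The two plugs are alike; either may go to either tray.

How it is judged:
By the outcome, as a careful person would: the job done as asked, in the order asked, and still so for the second after the job is handed in, with the robot touching nothing.
It also fails if it takes over 122 s, if anything falls off the work surface, if the arm or the gripper's body presses on something with over 40 N, if the wrist force passes 120 N, or if a joint passes its speed limit or range.

## Working session

There is one attempt and no reset: what is moved stays moved. The work goes in short steps, Python scripts to look and compute and a tool call to move; the robot and the scene stay as the last step left them, time stands still between calls to the robot, and variables do not carry over. Pictures are saved under pics/ and viewed, and the job is handed in when it is done.

Besides the shell and the picture viewer there is one more tool, called after "Call:" as name([rows], argument=value, ...), one row to a line, values as JSON. servo_tool: Moves the arm, as the interface text tells. Scaled input: -1 to 1 covers 500 mm each way for a shift and pi/2 rad each way for a turn. Its arguments: {"type":"object","properties":{"moves":{"type":"array"},"squeeze":{"type":"number"}},"required":["moves"]}

```bash
mkdir -p pics; ls; cat > h.py <<'E'
import numpy as np, cv2
from station import get_obs, camera, hand_in, pinch_z
def shot(n,f):
    c=camera(n); cv2.imwrite('pics/'+f,c['color'][:,:,::-1]); 
    np.savez('pics/'+f+'.npz',**c); return c
def ray(c,uv,z):
    R=cv2.Rodrigues(np.array(c['rvec'],float))[0]; t=np.array(c['tvec'],float).ravel()
    uv=np.atleast_2d(np.array(uv,float))
    d=np.c_[uv,np.ones(len(uv))]@np.linalg.inv(c['intrinsics']).T@R
    o=-R.T@t
    return o+d*((z-o[2])/d[:,2])[:,None]
def proj(c,p):
    return cv2.projectPoints(np.atleast_2d(np.array(p,float)),np.array(c['rvec'],float),np.array(c['tvec'],float),np.array(c['intrinsics'],float),None)[0][:,0]
E
python3 - <<'E'
from h import *
for n in('top','side'):
    c=shot(n,n+'0.png'); R=cv2.Rodrigues(np.array(c['rvec'],float))[0]; print(n,-R.T@np.array(c['tvec']).ravel(),R.round(2).tolist(),np.array(c['intrinsics']).tolist())
print(get_obs(),pinch_z)
E
```

```text
pics
top [ 0.33811283 -0.12710669  1.0508597 ] [[0.03, -1.0, -0.02], [-0.99, -0.03, -0.13], [0.13, 0.02, -0.99]] [[523.1113637252876, 0.0, 317.43242971105934], [0.0, 523.1113637252876, 242.9558351844968], [0.0, 0.0, 1.0]]
side [-0.02939381 -0.53598732  0.81293638] [[0.63, -0.78, 0.01], [-0.58, -0.48, -0.65], [0.51, 0.4, -0.76]] [[565.1132506108128, 0.0, 312.3276759115449], [0.0, 565.1132506108128, 239.09489381623828], [0.0, 0.0, 1.0]]
{'time_s': 0.1, 'qpos': array([ 1.15637154e+00,  3.00409334e-01,  1.52151204e+00,  2.99529905e-05,
        1.32073052e+00, -6.65934917e-02]), 'joint_vel': array([-0.00010468, -0.00150141,  0.00042896, -0.00101421,  0.00097355,
        0.00145978]), 'tau': array([ 5.08359644e-04, -5.32641578e+01, -3.53280866e+01,  7.08890310e-02,
        2.34923355e-02, -1.11461284e-04]), 'ee_pos': array([0.18736767, 0.51684473, 0.20494943]), 'eef_rot': array([-3.14053770e+00, -9.94351604e-05,  2.79375388e+00]), 'force': array([-0.53734707, -0.36696886, -0.27841074]), 'moment': array([ 0.00974015,  0.01897138, -0.00864095]), 'grip_width': 0.09403795261988335} 0.0188
```

View pics/top0.png

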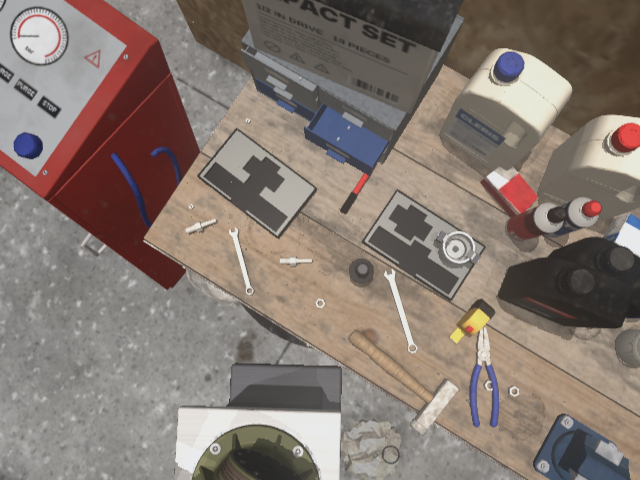

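View pics/side0.png

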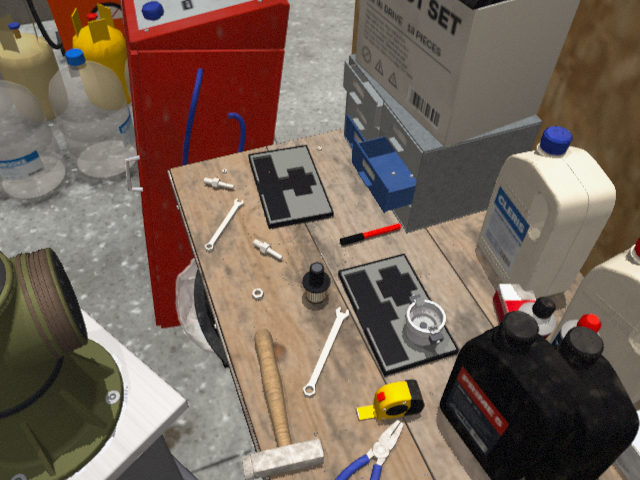

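```bash
python3 - <<'E'
from h import *
for n,x0,y0,w in(('top',140,110,360),('side',170,130,300)):
    im=cv2.imread(f'pics/{n}0.png'); h=int(w*.72)
    s=800/w
    cv2.imwrite(f'pics/{n}0z.png',cv2.resize(im[y0:y0+h,x0:x0+w],(800,int(h*s)),interpolation=cv2.INTER_CUBIC))
E
```

```text
(no output)
```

View pics/top0z.png

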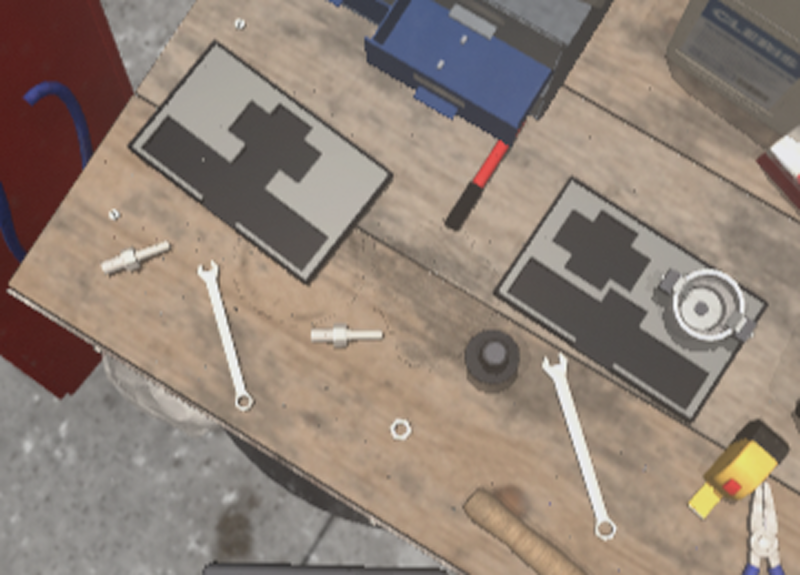

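View pics/side0z.png

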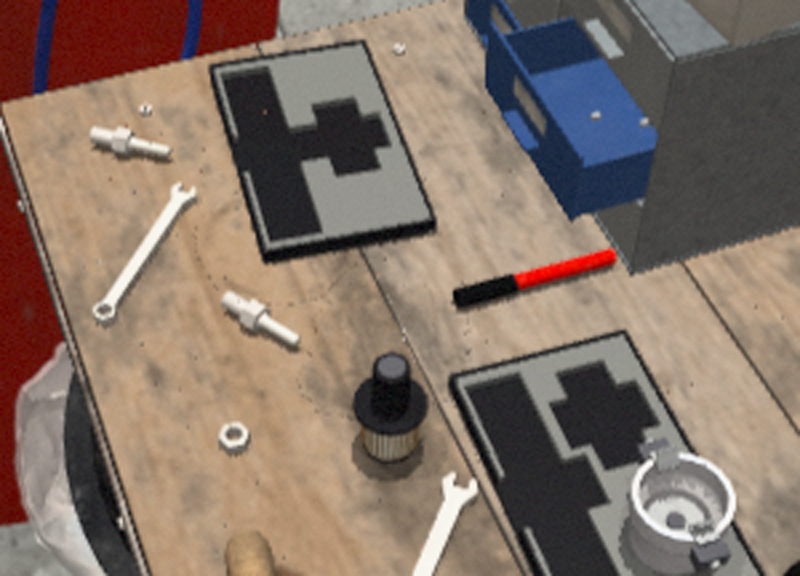

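```bash
cat > m.py <<'E'
from h import *
def foam(c,z=.011):
    hsv=cv2.cvtColor(c['color'],cv2.COLOR_RGB2HSV); return hsv
if __name__=='__main__':
    for n in('top','side'):
        c=dict(np.load(f'pics/{n}0.png.npz')); hsv=foam(c)
        P={'mower':[(225,150),(285,195)],'gen':[(372,232),(0,0)]}
        for name,z0,z1 in (('g',90,200),):
            m=((hsv[...,1]<40)&(hsv[...,2]>z0)&(hsv[...,2]<z1)).astype(np.uint8)
            cnt,_=cv2.findContours(m,cv2.RETR_EXTERNAL,cv2.CHAIN_APPROX_NONE)
            for k in cnt:
                a=cv2.contourArea(k)
                x,y,w,h=cv2.boundingRect(k)
                if a>150 and y>100: print(n,a,(x,y,w,h),hsv[k[0,0,1],k[0,0,0]])
        print(n,hsv[150,235] if n=='top' else hsv[170,290])
E
python3 m.py
```

```text
top 230.5 (204, 424, 117, 56) [ 17   9 195]
top 416.0 (577, 420, 49, 46) [  6  29 125]
top 687.5 (616, 329, 24, 37) [ 16  37 104]
top 229.0 (603, 213, 32, 25) [ 15  32 173]
top 462.0 (533, 202, 31, 33) [ 14  38 142]
top 4146.5 (364, 190, 120, 109) [14 34 98]
top 1211.5 (567, 172, 73, 56) [ 19  39 110]
top 69509.0 (0, 166, 527, 314) [  5  31 100]
top 1014.0 (539, 130, 53, 59) [ 19  38 108]
top 3100.5 (200, 128, 115, 109) [14 35 95]
top 154.0 (521, 127, 17, 22) [ 18  38 113]
top 170.0 (342, 106, 25, 22) [17 19 92]
top [ 20  18 172]
side 534.0 (616, 443, 24, 37) [  0   0 117]
side 156.0 (557, 319, 22, 19) [ 23  38 113]
side 379.0 (519, 303, 37, 33) [  7  13 181]
side 4542.0 (341, 255, 115, 116) [34 21 97]
side 1842.0 (481, 184, 55, 115) [ 22  37 104]
side 1991.0 (250, 146, 81, 78) [35 16 97]
side [150  10  52]
```

```bash
cat > m2.py <<'E'
from h import *
def comp(c,boxes,cond):
    hsv=cv2.cvtColor(c['color'],cv2.COLOR_RGB2HSV).astype(int); m=cond(hsv).astype(np.uint8)
    out=[]
    for (x,y,w,h) in boxes:
        q=np.zeros_like(m); q[y:y+h,x:x+w]=m[y:y+h,x:x+w]
        k,l,s,_=cv2.connectedComponentsWithStats(q)
        i=1+np.argmax(s[1:,4]); out.append(l==i)
    return out
def rect(c,mask,z,openit=False):
    mk=mask.astype(np.uint8)
    k=max(cv2.findContours(mk,cv2.RETR_EXTERNAL,cv2.CHAIN_APPROX_NONE)[0],key=cv2.contourArea)[:,0]
    p=ray(c,k,z)[:,:2]
    r=cv2.minAreaRect((p*1000).astype(np.float32)); 
    b=cv2.boxPoints(r); 
    e=[b[1]-b[0],b[2]-b[1]]; L=max(e,key=np.linalg.norm)
    return np.round(r[0],1),np.round(sorted(r[1]),1),round(float(np.arctan2(L[1],L[0])),4)
if __name__=='__main__':
    T=dict(np.load('pics/top0.png.npz'));S=dict(np.load('pics/side0.png.npz'))
    g=lambda h:(h[...,1]<40)&(h[...,2]>90)&(h[...,2]<200)
    w=lambda h:(h[...,1]<45)&(h[...,2]>175)
    for nm,c,b in(('top',T,[(360,186,130,118),(196,124,122,116)]),('side',S,[(335,250,125,125),(245,142,90,86)])):
        for m in comp(c,b,g): print(nm,'foam',rect(c,m,.011))
    for nm,c,b in(('top',T,[(378,262,45,98),(222,220,40,80),(180,212,40,30),(275,252,42,20)]),('side',S,[(300,300,52,100),(200,194,48,60),(200,172,40,22),(245,232,42,34)])):
        for i,m in enumerate(comp(c,b,w)): print(nm,['LS','SS','P1','P2'][i],rect(c,m,.008 if i<2 else .009),m.sum())
E
python3 m2.py
```

```text
top foam (array([ 483.3, -319.7]), array([128.7, 213.9]), 1.0057)
top foam (array([603.6,  23. ]), array([128.1, 208.8]), 0.942)
side foam (array([ 486.3, -317.9]), array([133.4, 204.9]), 1.0048)
side foam (array([602.5,  26.1]), array([124.2, 207.4]), 0.9429)
top LS (array([ 349.4, -272.6]), array([ 21.4, 169.7]), 0.303) 489
top SS (array([439.5,  47.6]), array([ 17.7, 139.1]), 0.3018) 332
top P1 (array([511.6, 133.7]), array([13.1, 63.6]), -1.1315) 142
top P2 (array([443.8, -62.4]), array([12.1, 62.2]), -1.5438) 143
side LS (array([ 348.5, -272.9]), array([ 22.2, 168.8]), 0.3203) 651
side SS (array([438.3,  47.4]), array([ 17.7, 137.7]), 0.3241) 273
side P1 (array([509.7, 136.1]), array([19.6, 65. ]), -1.4039) 117
side P2 (array([444.6, -43. ]), array([18.7, 32.1]), 1.3771) 91
```

```bash
cat > m3.py <<'E'
from h import *
from m2 import comp
from scipy.optimize import least_squares
T=dict(np.load('pics/top0.png.npz'));S=dict(np.load('pics/side0.png.npz'))
g=lambda h:(h[...,1]<45)&(h[...,2]>105)&(h[...,2]<205)
# edges: (axis, value, lo, hi)
def edges(ys):
    E=[(0,-58,-95,-25),(0,-58,25,95),(0,-18,-95,-25),(0,-18,25,95),(1,-95,-58,-18),(1,95,-58,-18)]
    E+=[(0,4,ys-42,ys-18),(0,4,ys+18,ys+42),(0,40,ys-42,ys-18),(0,40,ys+18,ys+42),(1,ys-42,4,40),(1,ys+42,4,40)]
    return E
def W(p,q):
    c,s=np.cos(p[2]),np.sin(p[2]); return np.c_[c*(q[:,0]-p[0])+s*(q[:,1]-p[1]),-s*(q[:,0]-p[0])+c*(q[:,1]-p[1])]
def resid(p,q,E,tol):
    l=W(p,q);best=np.full(len(q),np.nan)
    for a,v,lo,hi in E:
        d=l[:,a]-v; ok=(l[:,1-a]>lo+6)&(l[:,1-a]<hi-6)&(abs(d)<tol)
        best=np.where(ok&~(abs(best)<=abs(d)),d,best)
    return best
for nm,c,b in(('top',T,[(360,186,130,118),(196,124,122,116)]),('side',S,[(335,250,125,125),(245,142,90,86)])):
    for i,m in enumerate(comp(c,b,g)):
        p0=np.array([[484,-319,1.0057-np.pi/2],[603,23.5,.942-np.pi/2]][i])
        E=edges([45,0][i]); gray=m.astype(np.uint8)
        ks=cv2.findContours(gray,cv2.RETR_CCOMP,cv2.CHAIN_APPROX_NONE)[0]
        # use gray boundary pixels in both sides -> halfpixel via bilinear: dilate edges
        k=np.vstack([x[:,0] for x in ks]); k2=np.vstack([x[:,0] for x in cv2.findContours(1-gray,cv2.RETR_CCOMP,cv2.CHAIN_APPROX_NONE)[0]])
        q=ray(c,np.vstack([k,k2]),.011)[:,:2]*1000
        p=p0.copy()
        for it in range(8):
            r0=resid(p,q,E,6 if it<4 else 3.5); ok=~np.isnan(r0)
            f=lambda pp:np.nan_to_num(resid(pp,q[ok],E,10))
            p=least_squares(f,p,loss='soft_l1').x
        print(nm,['gen','mow'][i],p.round(4),ok.sum(),np.abs(f(p)).mean().round(2))
E
python3 m3.py
python3 - <<'E'
from h import *
T=dict(np.load('pics/top0.png.npz'));S=dict(np.load('pics/side0.png.npz'))
for n,c,b in(('T',T,(340,250,40,45)),('S',S,(295,255,45,60))):
    im=cv2.cvtColor(c['color'],cv2.COLOR_RGB2GRAY); x,y,w,h=b
    cv2.imwrite(f'pics/cart{n}.png',cv2.resize(c['color'][y:y+h,x:x+w,::-1],None,fx=10,fy=10,interpolation=cv2.INTER_NEAREST))
for n,c,b in(('T',T,(430,220,60,55)),('S',S,(395,280,60,75))):
    x,y,w,h=b
    cv2.imwrite(f'pics/bowl{n}.png',cv2.resize(c['color'][y:y+h,x:x+w,::-1],None,fx=8,fy=8,interpolation=cv2.INTER_NEAREST))
E
```

```text
top gen [ 483.1105 -316.8352   -0.5694] 348 1.15
top mow [602.0704  23.0615  -0.6267] 322 1.18
side gen [ 464.3844 -304.4026   -0.5565] 89 1.28
side mow [600.3592  24.0485  -0.6287] 348 1.38
```

View pics/cartT.png

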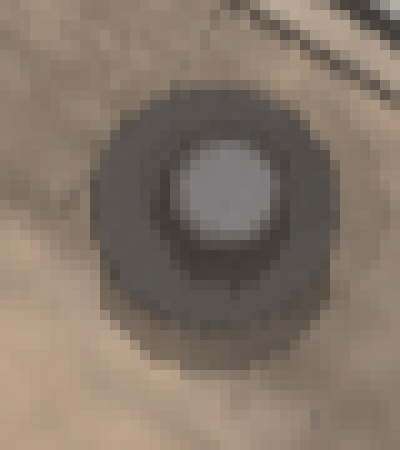

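View pics/cartS.png

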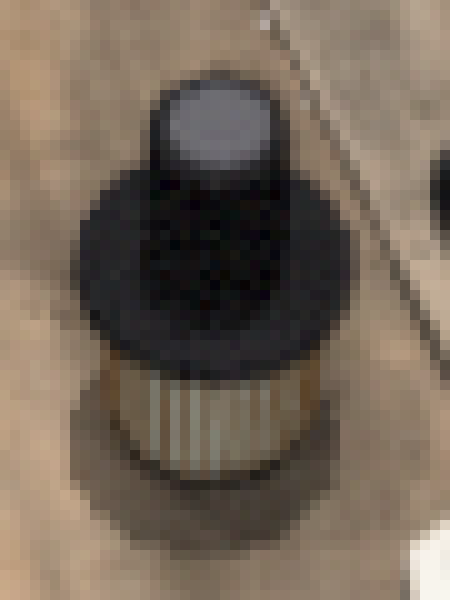

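View pics/bowlT.png

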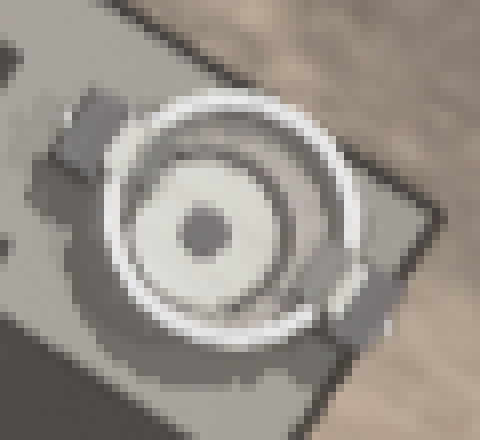

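View pics/bowlS.png

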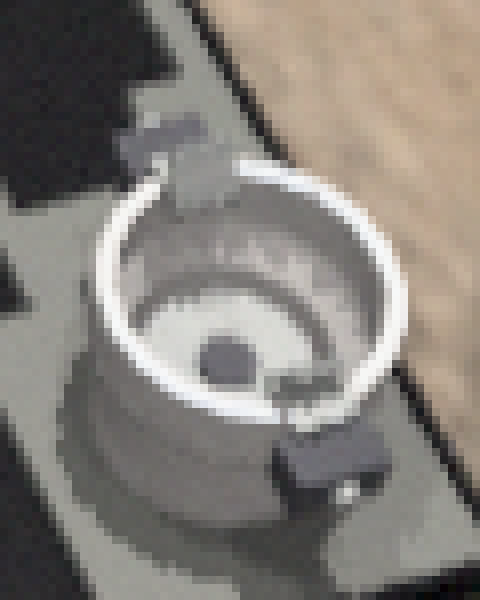

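```bash
python3 - <<'E'
from h import *
T=dict(np.load('pics/top0.png.npz'));S=dict(np.load('pics/side0.png.npz'))
r=lambda c,u,z:(ray(c,[u],z)[0,:2]*1000).round(1)
print('bowl',r(T,(458.4,246.7),.06),r(S,(425.9,315.6),.06))
for p in([483.1,-316.8,-.5694],[484.5,-318.5,-.566]):
    c,s=np.cos(p[2]),np.sin(p[2]); print(' pred',p[0]+c*22+s*55,p[1]+s*22-c*55)
print('cart top',r(T,(362.1,268.5),.081),r(S,(316.4,267.2),.081))
print('flange',r(T,(360.9,269.9),.045),r(S,(316,281.3),.0435))
def out(c,p,z,ys):
    im=c['color']
    cs,s=np.cos(p[2]),np.sin(p[2])
    L=[]
    for (x0,x1,y0,y1) in((-65,65,-105.5,105.5),(-58,-18,-95,95),(4,40,ys-42,ys+42)):
        q=np.array([(x0,y0),(x1,y0),(x1,y1),(x0,y1)]); w=np.c_[p[0]+cs*q[:,0]-s*q[:,1],p[1]+s*q[:,0]+cs*q[:,1]]/1000
        L.append(np.c_[w,np.full(4,.014 if x0==-65 else .011)])
    return L
for n,c,x0,y0,w in(('top',T,190,120,310),('side',S,240,140,230)):
    sc=800/w; h=int(600/sc); im=cv2.resize(c['color'][y0:y0+h,x0:x0+w,::-1],None,fx=sc,fy=sc,interpolation=cv2.INTER_CUBIC)
    for p,ys in(([483.1,-316.8,-.5694],45),([602.0,23.2,-.627],0)):
        for l in out(c,p,0,ys):
            u=((proj(c,l)+.5-[x0,y0])*sc).round().astype(int); cv2.polylines(im,[u],True,(0,0,255),1)
    cv2.imwrite(f'pics/ov_{n}.png',im[:600,:800])
E
```

```text
bowl [ 472.3 -374.6] [ 470.2 -374.4]
 pred 471.9769666547603 -374.98314299864427
 pred 473.5748532508883 -376.7206249409123
cart top [ 423.9 -191.1] [ 422.5 -190.5]
flange [ 424.4 -191.3] [ 421.7 -191.1]
```

View pics/ov_top.png

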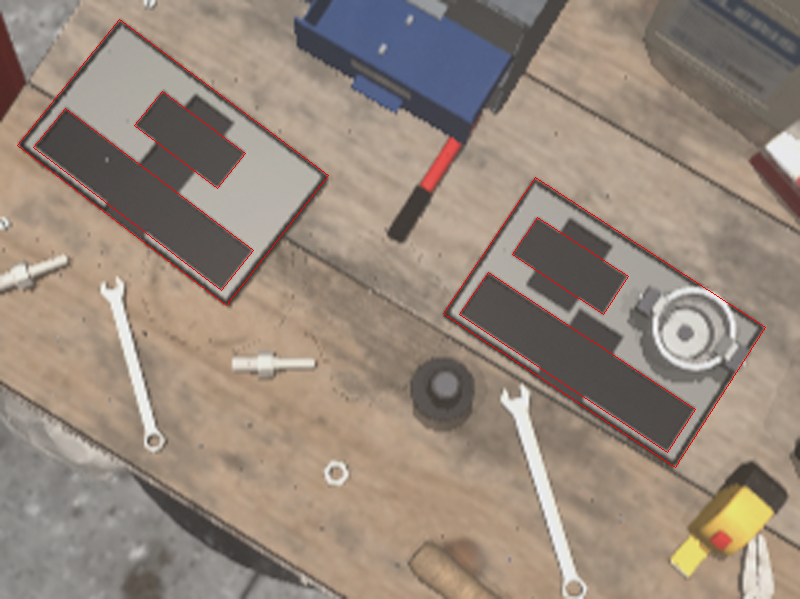

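View pics/ov_side.png

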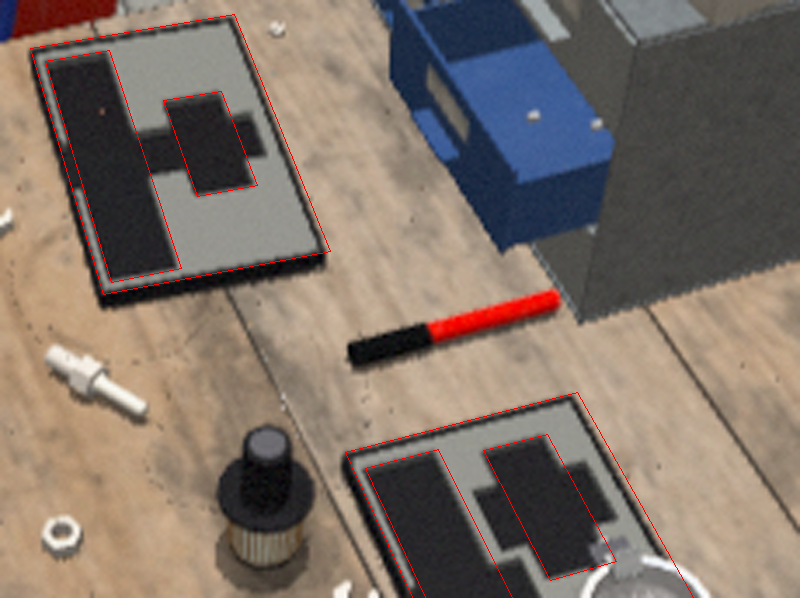

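```bash
cat > geo.py <<'E'
from h import *
G=np.array([482.5,-316.5,-.569]);M=np.array([601.3,23.6,-.627])
def tw(P,x,y):
    c,s=np.cos(P[2]),np.sin(P[2]); return np.array([P[0]+c*x-s*y,P[1]+s*x+c*y])
def wt(P,x,y):
    c,s=np.cos(P[2]),np.sin(P[2]); d=np.array([x,y])-P[:2]; return np.array([c*d[0]+s*d[1],-s*d[0]+c*d[1]])
E
python3 - <<'E'
from geo import *
from m2 import comp
T=dict(np.load('pics/top0.png.npz'));S=dict(np.load('pics/side0.png.npz'))
r=lambda c,u,z:(ray(c,[u],z)[0,:2]*1000).round(1)
for nm,u in(('canister low left',(500,290)),('canister left top',(515,245)),('can bottom',(550,325)),('redbox near',(483,178)),('redbox low',(515,213)),('smallbottle',(507,225)),('drawer near corner',(372,168)),('drawer left',(306,130)),('whitejug base',(442,133)),('tape',(478,303))):
    print(nm,[(z,r(T,u,z),(wt(G,*r(T,u,z))-[22,-55]).round()) for z in(0,.1,.2)])
print('comp',[r(T,u,z) for u,z in(((173,288),-.8),((50,205),.0),((200,150),-.5),((200,150),0),((165,60),.2))])
w=lambda h:(h[...,1]<45)&(h[...,2]>160)
for nm,c,b in(('top',T,[(378,262,45,98),(222,220,40,80),(180,212,40,30),(275,252,42,20)]),('side',S,[(300,300,52,100),(200,194,48,60),(200,172,40,22),(245,232,42,34)])):
    for i,m in enumerate(comp(c,b,w)):
        v,u=np.nonzero(m); p=ray(c,np.c_[u,v],.006 if i<2 else .012)[:,:2]*1000; q=p-p.mean(0)
        a=np.linalg.svd(q,full_matrices=False)[2][0]; a*=np.sign(a[0]); t=q@a
        print(nm,i,'ang',np.arctan2(a[1],a[0]).round(4),'mid',(p.mean(0)+a*(t.min()+t.max())/2).round(1),np.ptp(t).round(1))
print('hex P1',r(T,(197.6-.3,226.1-.3),.012),r(S,(215.6,182.7),.012),'P2',r(T,(292.8,261),.012),r(S,(262.4,246.8),.012))
for P,n,l in((G,'G',((22,-55),(22,45),(-38,0))),(M,'M',((22,0),(-38,0)))):
    print(n,[tw(P,*x).round(1) for x in l])
E
```

```text
canister low left [(0, array([ 395.6, -471.4]), array([ -12., -122.])), (0.1, array([ 390.1, -438.6]), array([-34., -98.])), (0.2, array([ 384.7, -405.9]), array([-56., -73.]))]
canister left top [(0, array([ 486.9, -503. ]), array([  82., -100.])), (0.1, array([ 472.7, -467.3]), array([ 51., -77.])), (0.2, array([ 458.6, -431.5]), array([ 20., -55.]))]
can bottom [(0, array([ 329.5, -568.1]), array([ -15., -239.])), (0.1, array([ 330.3, -526.1]), array([ -37., -204.])), (0.2, array([ 331.2, -484.1]), array([ -59., -168.]))]
redbox near [(0, array([ 623.9, -440.9]), array([164.,  26.])), (0.1, array([ 596.7, -411. ]), array([125.,  37.])), (0.2, array([ 569.5, -381.2]), array([86., 47.]))]
redbox low [(0, array([ 552.5, -504.5]), array([138., -66.])), (0.1, array([ 532.1, -468.6]), array([102., -46.])), (0.2, array([ 511.7, -432.7]), array([ 65., -27.]))]
smallbottle [(0, array([ 527.3, -487.8]), array([108., -65.])), (0.1, array([ 509.3, -453.5]), array([ 74., -46.])), (0.2, array([ 491.3, -419.2]), array([ 41., -27.]))]
drawer near corner [(0, array([ 639.6, -213.3]), array([ 55., 
[... 564 characters left out ...]
0.2, array([ 362.8, -370.3]), array([-94., -55.]))]
comp [array([414.4, 419. ]), array([545.2, 449.5]), array([827.5, 275. ]), array([669.8, 145.3]), array([766.3, 163.9])]
top 0 ang 0.3076 mid [ 349.7 -273.6] 170.0
top 1 ang 0.3095 mid [439.9  47.4] 139.3
top 2 ang -1.1875 mid [509.8 132.4] 63.6
top 3 ang -1.553 mid [443.1 -62.6] 62.1
side 0 ang 0.3074 mid [ 348.9 -271.5] 169.9
side 1 ang 0.3068 mid [438.9  49.4] 138.8
side 2 ang -1.2312 mid [507.9 133.4] 65.6
side 3 ang -1.5466 mid [441.  -60.9] 65.5
hex P1 [507.5 138.4] [504.1 136.8] P2 [441.3 -57.3] [438.7 -51.3]
G [array([ 471.4, -374.7]), array([ 525.3, -290.4]), array([ 450.5, -296. ])]
M [array([619.1,  10.7]), array([570.5,  45.9])]
```

```bash
cat > mv.py <<'E'
import sys
from h import *
from scipy.spatial.transform import Rotation as Ro
o=get_obs(); R0=Ro.from_euler('xyz',o['eef_rot']); p=o['ee_pos']*1000
print('t',round(o['time_s'],2),'pose',p.round(1),o['eef_rot'].round(3),'F',o['force'].round(1),'w',round(o['grip_width']*1000,1),'q1,6',o['qpos'][[0,5]].round(2))
for a in sys.argv[1:]:
    x,y,z,yaw=map(float,a.split(','))
    Rd=Ro.from_euler('xyz',[np.pi,0,yaw]); rv=(R0.inv()*Rd).as_rotvec()/(np.pi/2); s=R0.inv().apply(np.array([x,y,z])-p)/500
    print(a,np.r_[rv,s].round(4).tolist())
E
python3 mv.py 300,150,200,1.9 423,-191,200,1.15
```

```text
t 0.1 pose [187.4 516.8 204.9] [-3.141 -0.     2.794] F [-0.5 -0.4 -0.3] w 94.0 q1,6 [ 1.16 -0.07]
300,150,200,1.9 [-0.0007, 0.0002, 0.569, -0.4619, -0.613, 0.0105]
423,-191,200,1.15 [-0.0006, 0.0005, 1.0464, -0.9256, -1.1703, 0.011]
```

Call:
servo_tool([
  [[0, 0, 0.57, -0.462, -0.613, 0.01, 0], [0, 0, 0.57, -0.462, -0.613, 0.01, 0], [0, 0, 0.57, -0.462, -0.613, 0.01, 0], [0, 0, 0.57, -0.462, -0.613, 0.01, 0], [0, 0, 0.57, -0.462, -0.613, 0.01, 0], [0, 0, 0.57, -0.462, -0.613, 0.01, 0], [0, 0, 0.57, -0.462, -0.613, 0.01, 0], [0, 0, 0.57, -0.462, -0.613, 0.01, 0], [0, 0, 0.57, -0.462, -0.613, 0.01, 0], [0, 0, 0.57, -0.462, -0.613, 0.01, 0], [0, 0, 0.57, -0.462, -0.613, 0.01, 0], [0, 0, 0.57, -0.462, -0.613, 0.01, 0]],
], squeeze=15)

```text
time_s: 1.1
ee_pos: [0.3001, 0.1499, 0.2002]
eef_rot: [-3.141, 0.001, 1.897]
force: [1.0, 0.2, -0.4]
grip_width: 0.094
```

```bash
python3 mv.py 423,-191,180,1.15 423,-191,67.5,1.15
```

```text
t 1.1 pose [300.1 149.9 200.2] [-3.141e+00  1.000e-03  1.897e+00] F [ 1.   0.2 -0.4] w 94.0 q1,6 [0.35 0.03]
423,-191,180,1.15 [-0.0002, 0.0005, 0.4753, -0.7245, 0.0147, 0.0409]
423,-191,67.5,1.15 [-0.0002, 0.0005, 0.4753, -0.7243, 0.0148, 0.2659]
```

Call:
servo_tool([
  [[0, 0, 0.475, -0.7245, 0.015, 0.04, 0], [0, 0, 0.475, -0.7245, 0.015, 0.04, 0], [0, 0, 0.475, -0.7245, 0.015, 0.04, 0], [0, 0, 0.475, -0.7245, 0.015, 0.04, 0], [0, 0, 0.475, -0.7245, 0.015, 0.04, 0], [0, 0, 0.475, -0.7245, 0.015, 0.04, 0], [0, 0, 0.475, -0.7245, 0.015, 0.04, 0], [0, 0, 0.475, -0.7245, 0.015, 0.04, 0], [0, 0, 0.475, -0.7245, 0.015, 0.04, 0], [0, 0, 0.475, -0.7245, 0.015, 0.04, 0], [0, 0, 0.475, -0.7245, 0.015, 0.04, 0], [0, 0, 0.475, -0.7245, 0.015, 0.04, 0]],
])

```text
time_s: 2.1
ee_pos: [0.4235, -0.1894, 0.1801]
eef_rot: [-3.141, 0.001, 1.152]
force: [-0.3, -0.4, 0.7]
grip_width: 0.0939
```

```bash
python3 mv.py 423,-191,67,1.15;python3 - <<'E'
from h import *
shot('top','t1.png');shot('side','s1.png')
E
```

```text
t 2.1 pose [ 423.5 -189.4  180.1] [-3.141e+00  1.000e-03  1.152e+00] F [-0.3 -0.4  0.7] w 93.9 q1,6 [-0.5  -0.08]
423,-191,67,1.15 [-0.0007, 0.0003, 0.0013, -0.0032, 0.0007, 0.2261]
```

View pics/s1.png

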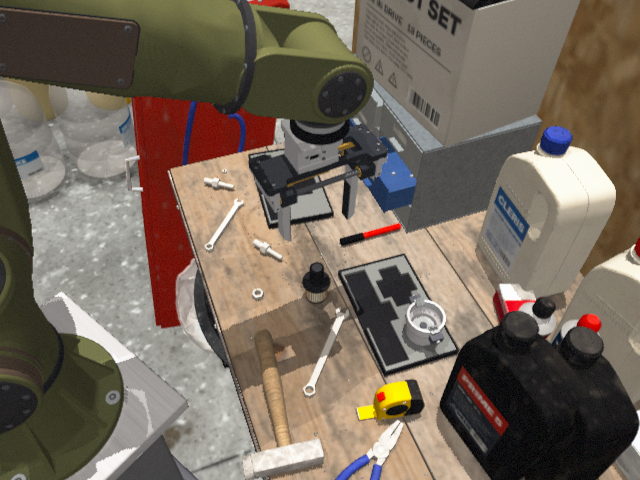

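View pics/t1.png

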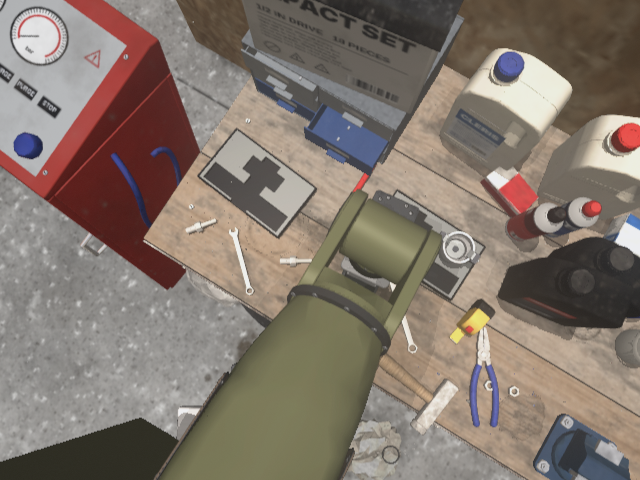

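Call:
servo_tool([
  [[0, 0, 0, -0.003, 0, 0.08, 0], [0, 0, 0, -0.003, 0, 0.15, 0], [0, 0, 0, -0.003, 0, 0.2, 0], [0, 0, 0, -0.003, 0, 0.226, 0], [0, 0, 0, -0.003, 0, 0.226, 0], [0, 0, 0, -0.003, 0, 0.226, 1], [0, 0, 0, -0.003, 0, 0.226, 1], [0, 0, 0, -0.003, 0, 0.226, 1], [0, 0, 0, -0.003, 0, 0.226, 1], [0, 0, 0, -0.003, 0, 0.226, 1], [0, 0, 0, -0.003, 0, 0.226, 1], [0, 0, 0, -0.003, 0, 0.226, 1]],
], squeeze=45)

```text
time_s: 3.2
ee_pos: [0.4228, -0.1909, 0.0678]
eef_rot: [3.141, 0.001, 1.153]
force: [0.6, -0.0, 0.9]
grip_width: 0.0508
```

```bash
python3 mv.py 423,-191,190,1.15 471,-374.7,190,1.15
```

```text
t 3.2 pose [ 422.8 -190.9   67.8] [3.141e+00 1.000e-03 1.153e+00] F [ 0.6 -0.   0.9] w 50.8 q1,6 [-0.5  -0.08]
423,-191,190,1.15 [0.0002, 0.0005, 0.0016, -0.0002, 0.0005, -0.2444]
471,-374.7,190,1.15 [0.0002, 0.0005, 0.0016, -0.297, 0.2375, -0.2441]
```

Still closing; hold, then lift a bit.

Call:
servo_tool([
  [[0, 0, 0, 0, 0, 0, 1], [0, 0, 0, 0, 0, 0, 1], [0, 0, 0, 0, 0, 0, 1], [0, 0, 0, 0, 0, 0, 1], [0, 0, 0, 0, 0, 0, 1], [0, 0, 0, 0, 0, 0, 1], [0, 0, 0, 0, 0, 0, 1], [0, 0, 0, 0, 0, 0, 1]],
])

```text
time_s: 3.87
ee_pos: [0.4228, -0.1909, 0.0678]
eef_rot: [3.141, 0.001, 1.152]
force: [-0.5, -0.2, -0.9]
grip_width: 0.0233
```

```bash
python3 mv.py 423,-191,200,1.15 471,-374.7,190,1.15
```

```text
t 3.87 pose [ 422.8 -190.9   67.8] [3.141e+00 1.000e-03 1.152e+00] F [-0.5 -0.2 -0.9] w 23.3 q1,6 [-0.5  -0.08]
423,-191,200,1.15 [0.0002, 0.0005, 0.0016, -0.0003, 0.0005, -0.2644]
471,-374.7,190,1.15 [0.0002, 0.0005, 0.0016, -0.297, 0.2374, -0.2441]
```

Call:
servo_tool([
  [[0, 0, 0, 0, 0, -0.03, 1], [0, 0, 0, 0, 0, -0.09, 1], [0, 0, 0, 0, 0, -0.15, 1], [0, 0, 0, 0, 0, -0.22, 1], [0, 0, 0, -0.03, 0.02, -0.25, 1], [0, 0, 0, -0.08, 0.065, -0.25, 1], [0, 0, 0, -0.13, 0.105, -0.25, 1], [0, 0, 0, -0.18, 0.145, -0.25, 1], [0, 0, 0, -0.23, 0.185, -0.25, 1], [0, 0, 0, -0.28, 0.22, -0.25, 1], [0, 0, 0, -0.297, 0.237, -0.25, 1], [0, 0, 0, -0.297, 0.237, -0.25, 1]],
])

```text
time_s: 4.87
ee_pos: [0.4706, -0.3766, 0.1918]
eef_rot: [-3.141, 0.001, 1.151]
force: [0.1, 1.4, -1.9]
grip_width: 0.0229
```

```bash
python3 mv.py 471,-374.7,150,1.15;python3 - <<'E'
from h import *
c=shot('side','s2.png')
im=c['color'][200:440,300:620,::-1]; cv2.imwrite('pics/s2z.png',cv2.resize(im,None,fx=2.5,fy=2.5,interpolation=cv2.INTER_CUBIC))
E
```

```text
t 4.87 pose [ 470.6 -376.6  191.8] [-3.141e+00  1.000e-03  1.151e+00] F [ 0.1  1.4 -1.9] w 22.9 q1,6 [-0.74 -0.31]
471,-374.7,150,1.15 [-0.0005, 0.0004, 0.0004, 0.0038, -0.0008, 0.0837]
```

View pics/s2z.png

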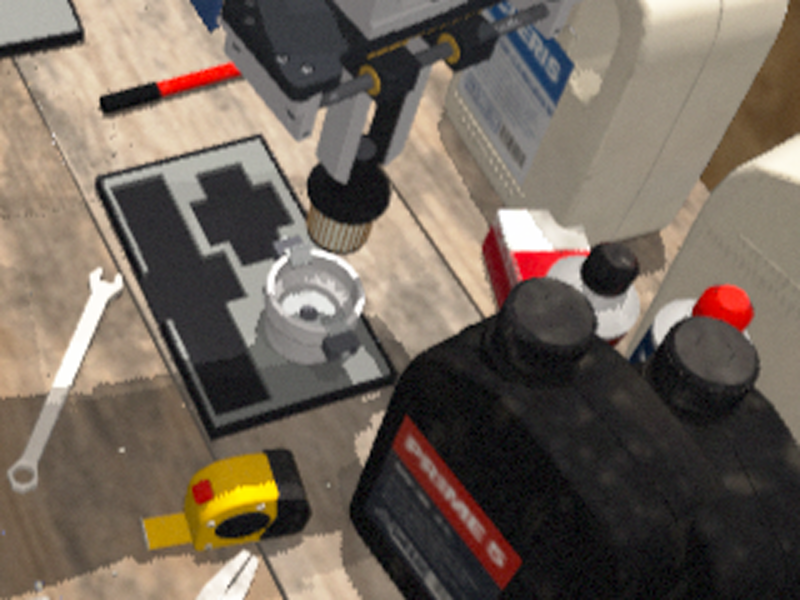

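```bash
python3 - <<'E'
from h import *
S=dict(np.load('pics/s2.png.npz'))
for z in (.165,.169): print(ray(S,[(439.2,276.6)],z)*1000)
print(proj(S,[.4706,-.3766,.1665]), proj(S,[.4706,-.3766,.124]))
x=ray(S,[(425.9,315.6)],.06);print(x)
E
```

```text
[[ 469.61328455 -376.7669485   165.        ]]
[[ 466.53269141 -377.74988681  169.        ]]
[[439.64390709 275.48646357]] [[434.41723704 292.66785417]]
[[ 0.47019016 -0.37435199  0.06      ]]
```

Call:
servo_tool([
  [[0, 0, 0, 0.004, -0.001, 0, 1], [0, 0, 0, 0.004, -0.001, 0.03, 1], [0, 0, 0, 0.004, -0.001, 0.06, 1], [0, 0, 0, 0.004, -0.001, 0.09, 1], [0, 0, 0, 0.004, -0.001, 0.11, 1], [0, 0, 0, 0.004, -0.001, 0.13, 1], [0, 0, 0, 0.004, -0.001, 0.145, 1], [0, 0, 0, 0.004, -0.001, 0.16, 1], [0, 0, 0, 0.004, -0.001, 0.17, 1], [0, 0, 0, 0.004, -0.001, 0.17, 1]],
])

```text
time_s: 5.75
ee_pos: [0.4705, -0.3727, 0.106]
eef_rot: [-3.139, -0.0, 1.151]
force: [-0.4, 0.7, -1.8]
grip_width: 0.0228
```

```bash
python3 mv.py 471.1,-374.5,90,1.15 471.1,-374.5,80.8,1.15 471.1,-374.5,78.3,1.15;python3 - <<'E'
from h import *
c=shot('side','s3.png')
im=c['color'][240:360,340:500,::-1]; cv2.imwrite('pics/s3z.png',cv2.resize(im,None,fx=5,fy=5,interpolation=cv2.INTER_CUBIC))
E
```

```text
t 5.75 pose [ 470.5 -372.7  106. ] [-3.139 -0.     1.151] F [-0.4  0.7 -1.8] w 22.8 q1,6 [-0.73 -0.31]
471.1,-374.5,90,1.15 [-0.0014, -0.0001, 0.0009, -0.0027, 0.0026, 0.0321]
471.1,-374.5,80.8,1.15 [-0.0014, -0.0001, 0.0009, -0.0027, 0.0026, 0.0505]
471.1,-374.5,78.3,1.15 [-0.0014, -0.0001, 0.0009, -0.0027, 0.0026, 0.0555]
```

View pics/s3z.png

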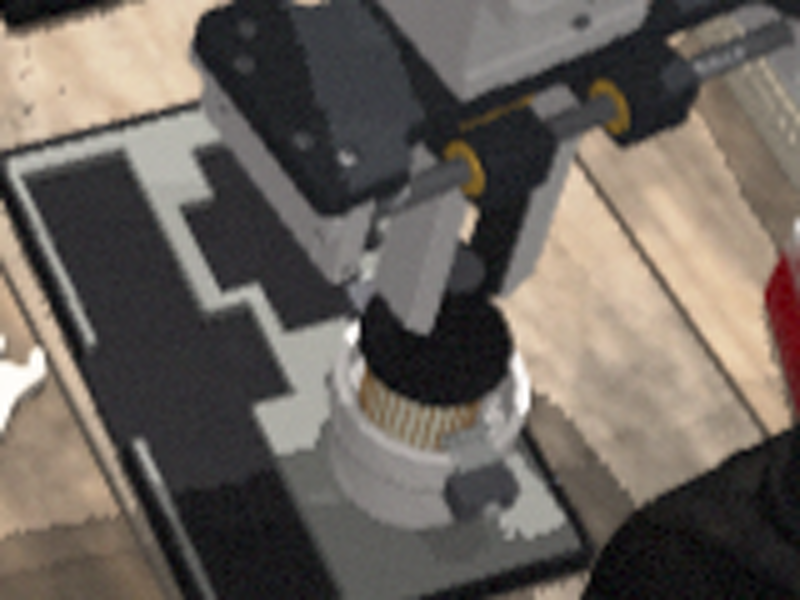

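Call:
servo_tool([
  [[0, 0, 0, -0.0025, 0.0025, 0, 1], [0, 0, 0, -0.0025, 0.0025, 0, 1], [0, 0, 0, -0.0025, 0.0025, 0.006, 1], [0, 0, 0, -0.0025, 0.0025, 0.012, 1], [0, 0, 0, -0.0025, 0.0025, 0.018, 1], [0, 0, 0, -0.0025, 0.0025, 0.024, 1], [0, 0, 0, -0.0025, 0.0025, 0.03, 1], [0, 0, 0, -0.0025, 0.0025, 0.03, 1]],
])

```text
time_s: 6.47
ee_pos: [0.4714, -0.3747, 0.0915]
eef_rot: [-3.14, 0.0, 1.151]
force: [0.7, -0.3, 3.3]
grip_width: 0.0225
```

```bash
python3 mv.py 471.1,-374.5,80.8,1.15 471.1,-374.5,78,1.15
```

```text
t 6.47 pose [ 471.4 -374.7   91.5] [-3.14   0.     1.151] F [ 0.7 -0.3  3.3] w 22.5 q1,6 [-0.73 -0.31]
471.1,-374.5,80.8,1.15 [-0.0008, 0.0001, 0.0008, 0.0, -0.0007, 0.0215]
471.1,-374.5,78,1.15 [-0.0008, 0.0001, 0.0008, 0.0, -0.0007, 0.0271]
```

Call:
servo_tool([
  [[0, 0, 0, 0, -0.0005, 0.004, 1], [0, 0, 0, 0, -0.0005, 0.008, 1], [0, 0, 0, 0, -0.0005, 0.012, 1], [0, 0, 0, 0, -0.0005, 0.016, 1], [0, 0, 0, 0, -0.0005, 0.02, 1], [0, 0, 0, 0, -0.0005, 0.024, 1], [0, 0, 0, 0, -0.0005, 0.027, 1], [0, 0, 0, 0, -0.0005, 0.027, 1], [0, 0, 0, 0, -0.0005, 0.027, 1]],
])

```text
time_s: 7.22
ee_pos: [0.4715, -0.3748, 0.0788]
eef_rot: [3.142, 0.001, 1.151]
force: [-0.8, 1.0, 7.4]
grip_width: 0.0231
```

```bash
python3 mv.py 471.1,-374.5,78,1.15;python3 - <<'E'
from h import *
c=shot('side','s4.png')
im=c['color'][240:360,340:500,::-1]; cv2.imwrite('pics/s4z.png',cv2.resize(im,None,fx=5,fy=5,interpolation=cv2.INTER_CUBIC))
E
```

```text
t 7.22 pose [ 471.5 -374.8   78.8] [3.142e+00 1.000e-03 1.151e+00] F [-0.8  1.   7.4] w 23.1 q1,6 [-0.73 -0.31]
471.1,-374.5,78,1.15 [0.0, 0.0003, 0.0009, 0.0003, -0.001, 0.0015]
```

View pics/s4z.png

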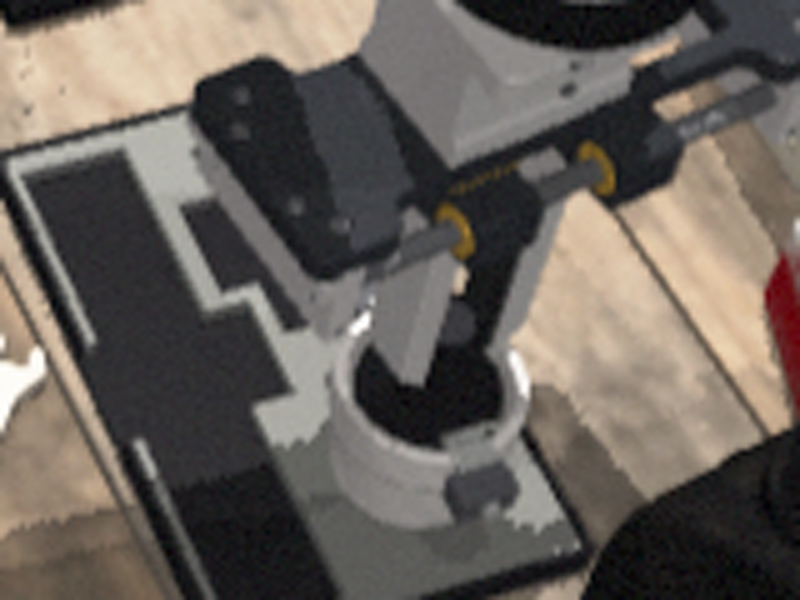

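Call:
servo_tool([
  [[0, 0, 0, 0, 0, 0.002, 1], [0, 0, 0, 0, 0, 0.002, 1], [0, 0, 0, 0, 0, 0.002, 1], [0, 0, 0, 0, 0, -0.001, 1], [0, 0, 0, 0, 0, -0.004, 1], [0, 0, 0, 0, 0, -0.006, 1], [0, 0, 0, 0, 0, -0.006, 1]],
])

```text
time_s: 7.85
ee_pos: [0.4714, -0.3746, 0.0809]
eef_rot: [-3.141, 0.0, 1.151]
force: [4.1, -2.1, -8.7]
grip_width: 0.0228
```

Call:
servo_tool([
  [[0, 0, 0, 0, 0, 0.001, 0.5], [0, 0, 0, 0, 0, 0.001, 0.5], [0, 0, 0, 0, 0, 0.001, 0.5], [0, 0, 0, 0, 0, 0.001, 0.5], [0, 0, 0, 0, 0, 0, 0.5], [0, 0, 0, 0, 0, 0, 0.5], [0, 0, 0, 0, 0, -0.03, 0.5], [0, 0, 0, 0, 0, -0.08, 0.5], [0, 0, 0, 0, 0, -0.14, 0.5], [0, 0, 0, 0, 0, -0.2, 0.5]],
], squeeze=15)

```text
time_s: 8.68
ee_pos: [0.4712, -0.3744, 0.1819]
eef_rot: [-3.14, -0.0, 1.151]
force: [-0.8, -0.5, 0.0]
grip_width: 0.0471
```

```bash
python3 mv.py 442,-56,100,1.59 
```

```text
t 8.68 pose [ 471.2 -374.4  181.9] [-3.14  -0.     1.151] F [-0.8 -0.5  0. ] w 47.1 q1,6 [-0.73 -0.31]
442,-56,100,1.59 [-0.0008, -0.0002, -0.2792, 0.5578, -0.3125, 0.1643]
```

Call:
servo_tool([
  [[0, 0, -0.28, 0.558, -0.3125, 0.0, 0.5], [0, 0, -0.28, 0.558, -0.3125, 0.0, 0.5], [0, 0, -0.28, 0.558, -0.3125, 0.0, 0.5], [0, 0, -0.28, 0.558, -0.3125, 0.0, 0.5], [0, 0, -0.28, 0.558, -0.3125, 0.02, 0.5], [0, 0, -0.28, 0.558, -0.3125, 0.05, 0.5], [0, 0, -0.28, 0.558, -0.3125, 0.1, 0.5], [0, 0, -0.28, 0.558, -0.3125, 0.16, 0.5], [0, 0, -0.28, 0.558, -0.3125, 0.164, 0.5], [0, 0, -0.28, 0.558, -0.3125, 0.164, 0.5], [0, 0, -0.28, 0.558, -0.3125, 0.164, 0.5]],
])

```text
time_s: 9.6
ee_pos: [0.4421, -0.0559, 0.1005]
eef_rot: [-3.14, -0.001, 1.592]
force: [0.2, -0.9, 0.8]
grip_width: 0.0468
```

```bash
python3 mv.py 442,-56,4,1.59;python3 - <<'E'
from h import *
c=shot('side','s5.png')
im=c['color'][190:370,220:460,::-1]; cv2.imwrite('pics/s5z.png',cv2.resize(im,None,fx=3.3,fy=3.3,interpolation=cv2.INTER_CUBIC))
E
```

```text
t 9.6 pose [442.1 -55.9 100.5] [-3.140e+00 -1.000e-03  1.592e+00] F [ 0.2 -0.9  0.8] w 46.8 q1,6 [-0.21 -0.23]
442,-56,4,1.59 [-0.0012, -0.0004, 0.0015, -0.0003, 0.0001, 0.1929]
```

View pics/s5z.png

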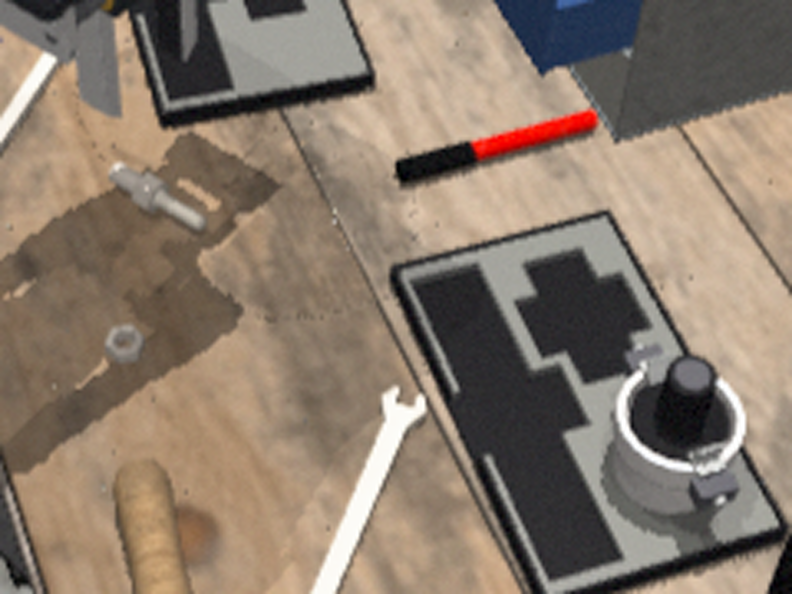

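Call:
servo_tool([
  [[0, 0, 0, 0, 0, 0.06, 0.5], [0, 0, 0, 0, 0, 0.12, 0.5], [0, 0, 0, 0, 0, 0.165, 0.5], [0, 0, 0, 0, 0, 0.185, 0.5], [0, 0, 0, 0, 0, 0.193, 0.5], [0, 0, 0, 0, 0, 0.193, 0.5], [0, 0, 0, 0, 0, 0.193, 1], [0, 0, 0, 0, 0, 0.193, 1], [0, 0, 0, 0, 0, 0.193, 1], [0, 0, 0, 0, 0, 0.193, 1], [0, 0, 0, 0, 0, 0.193, 1], [0, 0, 0, 0, 0, 0.193, 1]],
])

```text
time_s: 10.65
ee_pos: [0.4431, -0.0566, 0.0053]
eef_rot: [3.141, 0.0, 1.591]
force: [-1.3, -0.3, 6.1]
grip_width: 0.0195
```

Call:
servo_tool([
  [[0, 0, 0, 0, 0, 0, 1], [0, 0, 0, 0, 0, 0, 1], [0, 0, 0, 0, 0, 0, 1], [0, 0, 0, 0, 0, -0.03, 1], [0, 0, 0, 0, 0, -0.08, 1], [0, 0, 0, 0, 0, -0.14, 1], [0, 0, 0, 0, 0, -0.2, 1], [0, 0, 0, 0, 0, -0.22, 1], [0, 0, 0, 0, 0, -0.22, 1]],
])

```text
time_s: 11.4
ee_pos: [0.444, -0.0568, 0.1172]
eef_rot: [3.137, 0.001, 1.591]
force: [1.0, -0.1, -0.7]
grip_width: 0.0195
```

```bash
python3 mv.py ;python3 - <<'E'
from h import *
c=shot('side','s6.png')
im=c['color'][120:270,200:400,::-1]; cv2.imwrite('pics/s6z.png',cv2.resize(im,None,fx=4,fy=4,interpolation=cv2.INTER_CUBIC))
E
```

```text
t 11.4 pose [444.  -56.8 117.2] [3.137e+00 1.000e-03 1.591e+00] F [ 1.  -0.1 -0.7] w 19.5 q1,6 [-0.21 -0.23]
```

View pics/s6z.png

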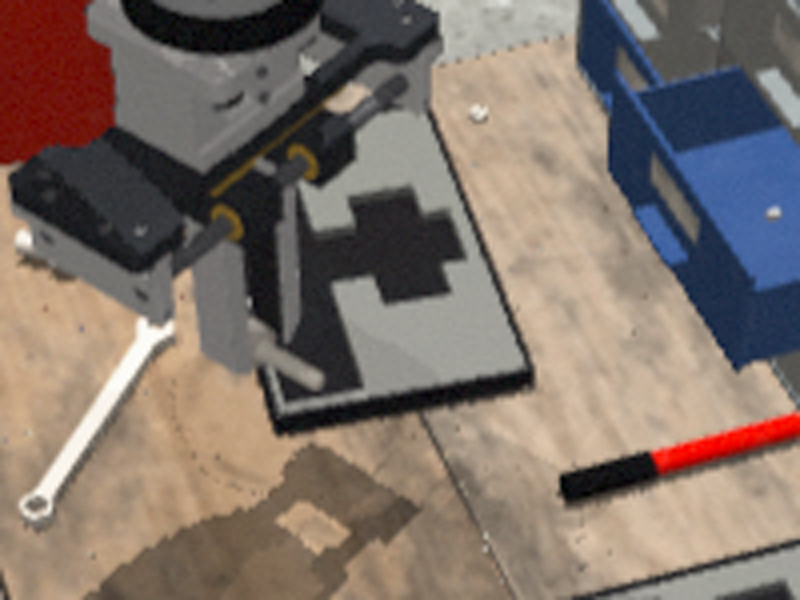

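```bash
python3 - <<'E'
from geo import *
print(tw(G,22,49),tw(G,-38,0))
E
python3 mv.py 527.4,-287,60,1.002
```

```text
[ 527.43438812 -287.0738082 ] [ 450.48727293 -296.02598463]
t 11.45 pose [443.1 -56.6 115.3] [3.14  0.    1.591] F [-0.5  0.5  0.2] w 19.4 q1,6 [-0.21 -0.23]
527.4,-287,60,1.002 [0.0013, -0.0002, 0.3752, -0.4641, 0.1588, 0.111]
```

Call:
servo_tool([
  [[0, 0, 0.375, -0.464, 0.159, 0, 1], [0, 0, 0.375, -0.464, 0.159, 0, 1], [0, 0, 0.375, -0.464, 0.159, 0, 1], [0, 0, 0.375, -0.464, 0.159, 0, 1], [0, 0, 0.375, -0.464, 0.159, 0, 1], [0, 0, 0.375, -0.464, 0.159, 0.04, 1], [0, 0, 0.375, -0.464, 0.159, 0.08, 1], [0, 0, 0.375, -0.464, 0.159, 0.11, 1], [0, 0, 0.375, -0.464, 0.159, 0.11, 1], [0, 0, 0.375, -0.464, 0.159, 0.11, 1], [0, 0, 0.375, -0.464, 0.159, 0.11, 1]],
])

```text
time_s: 12.37
ee_pos: [0.5276, -0.2867, 0.0605]
eef_rot: [3.14, -0.001, 1.003]
force: [1.5, 0.3, -0.5]
grip_width: 0.0194
```

```bash
python3 mv.py 527.4,-287,20,1.002;python3 - <<'E'
from h import *
c=shot('side','s7.png')
im=c['color'][200:380,320:560,::-1]; cv2.imwrite('pics/s7z.png',cv2.resize(im,None,fx=3.3,fy=3.3,interpolation=cv2.INTER_CUBIC))
E
```

```text
t 12.37 pose [ 527.6 -286.7   60.5] [ 3.140e+00 -1.000e-03  1.003e+00] F [ 1.5  0.3 -0.5] w 19.4 q1,6 [-0.56  0.01]
527.4,-287,20,1.002 [0.0011, -0.0006, 0.0005, -0.0008, -0.0001, 0.0811]
```

View pics/s7z.png

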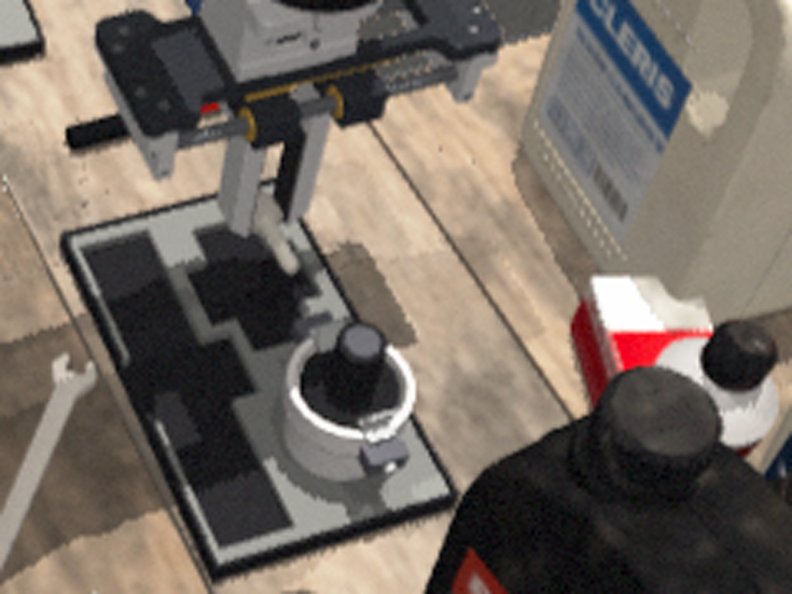

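Call:
servo_tool([
  [[0, 0, 0, 0, 0, 0.03, 1], [0, 0, 0, 0, 0, 0.06, 1], [0, 0, 0, 0, 0, 0.08, 1], [0, 0, 0, 0, 0, 0.09, 1], [0, 0, 0, 0, 0, 0.096, 1], [0, 0, 0, 0, 0, 0.101, 1], [0, 0, 0, 0, 0, 0.102, 1], [0, 0, 0, 0, 0, 0.102, 1]],
])

```text
time_s: 13.08
ee_pos: [0.5282, -0.2869, 0.0106]
eef_rot: [3.138, -0.001, 1.003]
force: [0.7, -0.0, -0.8]
grip_width: 0.0193
```

```bash
python3 mv.py 527.4,-287,9,1.002
```

```text
t 13.08 pose [ 528.2 -286.9   10.6] [ 3.138e+00 -1.000e-03  1.003e+00] F [ 0.7 -0.  -0.8] w 19.3 q1,6 [-0.56  0.01]
527.4,-287,9,1.002 [0.0022, -0.0006, 0.0006, -0.001, -0.0013, 0.0032]
```

Call:
servo_tool([
  [[0, 0, 0, 0, 0, 0.002, 1], [0, 0, 0, 0, 0, 0.004, 1], [0, 0, 0, 0, 0, 0.004, 1]],
])

```text
time_s: 13.33
ee_pos: [0.5286, -0.2871, 0.0093]
eef_rot: [3.137, -0.001, 1.003]
force: [-2.1, 1.0, 4.6]
grip_width: 0.0194
```

Contact. Open a little and lift.

Call:
servo_tool([
  [[0, 0, 0, 0, 0, 0, 0.65], [0, 0, 0, 0, 0, 0, 0.65], [0, 0, 0, 0, 0, 0, 0.65], [0, 0, 0, 0, 0, 0, 0.65], [0, 0, 0, 0, 0, 0, 0.65], [0, 0, 0, 0, 0, -0.02, 0.65], [0, 0, 0, 0, 0, -0.06, 0.65], [0, 0, 0, 0, 0, -0.12, 0.6], [0, 0, 0, 0, 0, -0.18, 0.5], [0, 0, 0, 0, 0, -0.2, 0.5]],
])

```text
time_s: 14.17
ee_pos: [0.5295, -0.2878, 0.1145]
eef_rot: [3.131, -0.001, 1.003]
force: [-0.3, 0.4, 1.1]
grip_width: 0.0457
```

```bash
python3 mv.py 349.3,-272.6,80,0.3075
```

```text
t 14.17 pose [ 529.5 -287.8  114.5] [ 3.131e+00 -1.000e-03  1.003e+00] F [-0.3  0.4  1.1] w 45.7 q1,6 [-0.56  0.01]
349.3,-272.6,80,0.3075 [0.0062, -0.003, 0.4427, -0.1683, -0.3208, 0.0655]
```

Call:
servo_tool([
  [[0.006, -0.003, 0.443, -0.168, -0.321, 0, 0.5], [0.006, -0.003, 0.443, -0.168, -0.321, 0, 0.5], [0.006, -0.003, 0.443, -0.168, -0.321, 0.02, 0.5], [0.006, -0.003, 0.443, -0.168, -0.321, 0.05, 0.5], [0.006, -0.003, 0.443, -0.168, -0.321, 0.065, 0.5], [0.006, -0.003, 0.443, -0.168, -0.321, 0.065, 0.5], [0.006, -0.003, 0.443, -0.168, -0.321, 0.065, 0.5], [0.006, -0.003, 0.443, -0.168, -0.321, 0.065, 0.5], [0.006, -0.003, 0.443, -0.168, -0.321, 0.065, 0.5]],
])

```text
time_s: 14.92
ee_pos: [0.3498, -0.2726, 0.0806]
eef_rot: [3.141, -0.0, 0.31]
force: [-0.2, 0.8, 0.3]
grip_width: 0.0466
```

```bash
python3 mv.py 349.3,-272.6,2.5,0.3075;python3 - <<'E'
from h import *
c=shot('side','s8.png')
im=c['color'][220:400,280:520,::-1]; cv2.imwrite('pics/s8z.png',cv2.resize(im,None,fx=3.3,fy=3.3,interpolation=cv2.INTER_CUBIC))
c=shot('top','t8.png')
im=c['color'][170:320,330:530,::-1]; cv2.imwrite('pics/t8z.png',cv2.resize(im,None,fx=4,fy=4,interpolation=cv2.INTER_CUBIC))
E
```

```text
t 14.92 pose [ 349.8 -272.6   80.6] [ 3.141 -0.     0.31 ] F [-0.2  0.8  0.3] w 46.6 q1,6 [-0.74  0.52]
349.3,-272.6,2.5,0.3075 [0.0006, -0.0003, 0.0017, -0.0011, -0.0005, 0.1563]
```

View pics/s8z.png

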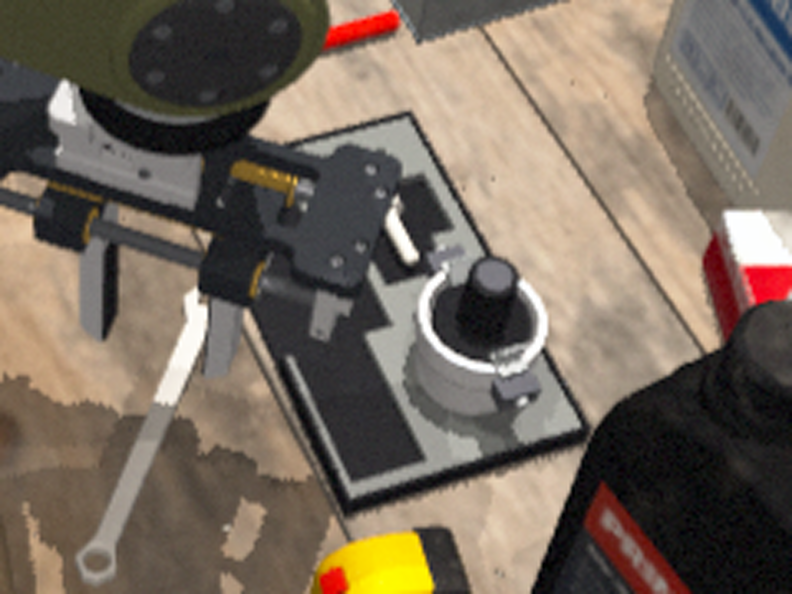

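View pics/t8z.png

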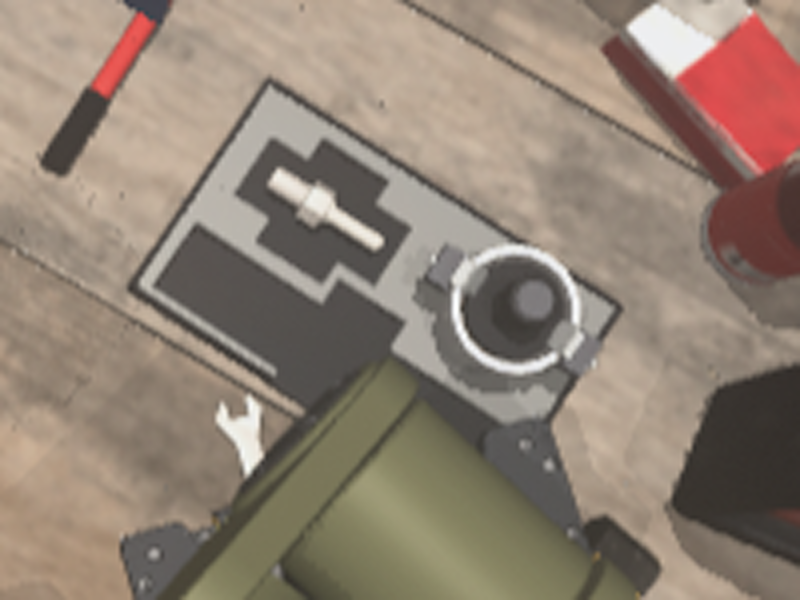

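Call:
servo_tool([
  [[0, 0, 0, -0.001, 0, 0.06, 0.5], [0, 0, 0, -0.001, 0, 0.11, 0.5], [0, 0, 0, -0.001, 0, 0.14, 0.5], [0, 0, 0, -0.001, 0, 0.15, 0.5], [0, 0, 0, -0.001, 0, 0.156, 0.5], [0, 0, 0, -0.001, 0, 0.156, 0.5], [0, 0, 0, -0.001, 0, 0.156, 1], [0, 0, 0, -0.001, 0, 0.156, 1], [0, 0, 0, -0.001, 0, 0.156, 1], [0, 0, 0, -0.001, 0, 0.156, 1], [0, 0, 0, -0.001, 0, 0.156, 1], [0, 0, 0, -0.001, 0, 0.156, 1]],
], squeeze=25)

```text
time_s: 16.02
ee_pos: [0.3496, -0.2729, 0.0029]
eef_rot: [3.14, -0.001, 0.309]
force: [-1.1, 0.9, 7.0]
grip_width: 0.0218
```

Call:
servo_tool([
  [[0, 0, 0, 0, 0, 0, 1], [0, 0, 0, 0, 0, 0, 1], [0, 0, 0, 0, 0, -0.02, 1], [0, 0, 0, 0, 0, -0.05, 1], [0, 0, 0, 0, 0, -0.1, 1], [0, 0, 0, 0, 0, -0.16, 1], [0, 0, 0, 0, 0, -0.18, 1], [0, 0, 0, 0, 0, -0.18, 1]],
])

```text
time_s: 16.68
ee_pos: [0.3504, -0.2736, 0.0954]
eef_rot: [3.136, -0.003, 0.309]
force: [-0.6, -0.5, -0.7]
grip_width: 0.0219
```

```bash
python3 mv.py 450.5,-296,60,1.002;python3 - <<'E'
from h import *
c=shot('side','s9.png')
im=c['color'][220:400,280:520,::-1]; cv2.imwrite('pics/s9z.png',cv2.resize(im,None,fx=3.3,fy=3.3,interpolation=cv2.INTER_CUBIC))
E
```

```text
t 16.68 pose [ 350.4 -273.6   95.4] [ 3.136e+00 -3.000e-03  3.090e-01] F [-0.6 -0.5 -0.7] w 21.9 q1,6 [-0.75  0.52]
450.5,-296,60,1.002 [0.004, -0.0006, -0.4409, 0.1769, 0.1033, 0.0718]
```

View pics/s9z.png

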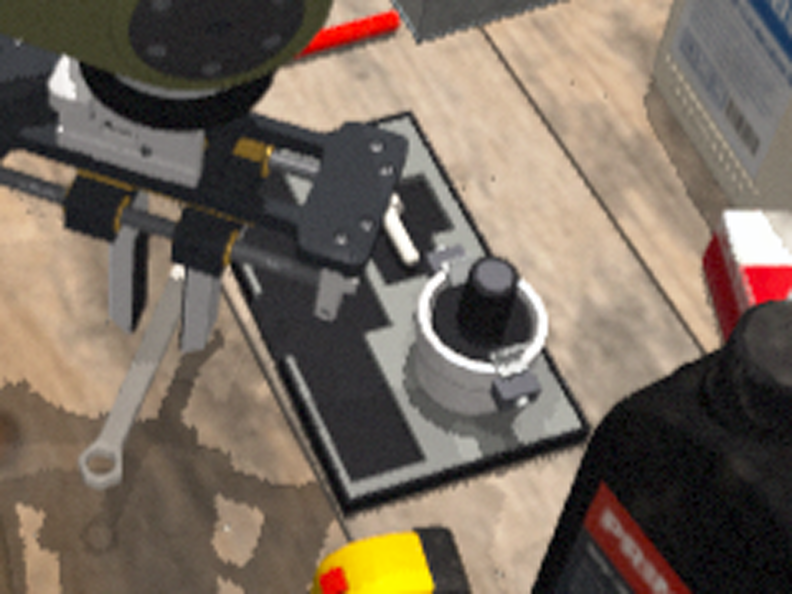

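Call:
servo_tool([
  [[0, 0, -0.06, 0.02, 0.01, 0, 1], [0, 0, -0.13, 0.05, 0.03, 0, 1], [0, 0, -0.2, 0.08, 0.05, 0, 1], [0.002, 0, -0.27, 0.11, 0.07, 0, 1], [0.004, 0, -0.34, 0.14, 0.085, 0, 1], [0.004, 0, -0.4, 0.165, 0.1, 0.01, 1], [0.004, 0, -0.44, 0.177, 0.103, 0.03, 1], [0.004, 0, -0.441, 0.177, 0.103, 0.06, 1], [0.004, 0, -0.441, 0.177, 0.103, 0.072, 1], [0.004, 0, -0.441, 0.177, 0.103, 0.072, 1], [0.004, 0, -0.441, 0.177, 0.103, 0.072, 1]],
])

```text
time_s: 17.65
ee_pos: [0.4493, -0.295, 0.057]
eef_rot: [-3.138, -0.002, 1.001]
force: [-0.5, -0.7, -1.7]
grip_width: 0.0217
```

```bash
python3 mv.py 450.5,-296,20,1.002 450.5,-296,6.5,1.002;python3 - <<'E'
from h import *
c=shot('side','s10.png')
im=c['color'][220:400,320:560,::-1]; cv2.imwrite('pics/s10z.png',cv2.resize(im,None,fx=3.3,fy=3.3,interpolation=cv2.INTER_CUBIC))
E
```

```text
t 17.65 pose [ 449.3 -295.    57. ] [-3.138e+00 -2.000e-03  1.001e+00] F [-0.5 -0.7 -1.7] w 21.7 q1,6 [-0.65 -0.08]
450.5,-296,20,1.002 [-0.0026, -0.001, -0.0004, -0.0005, 0.0035, 0.0741]
450.5,-296,6.5,1.002 [-0.0026, -0.001, -0.0004, -0.0006, 0.0036, 0.1011]
```

View pics/s10z.png

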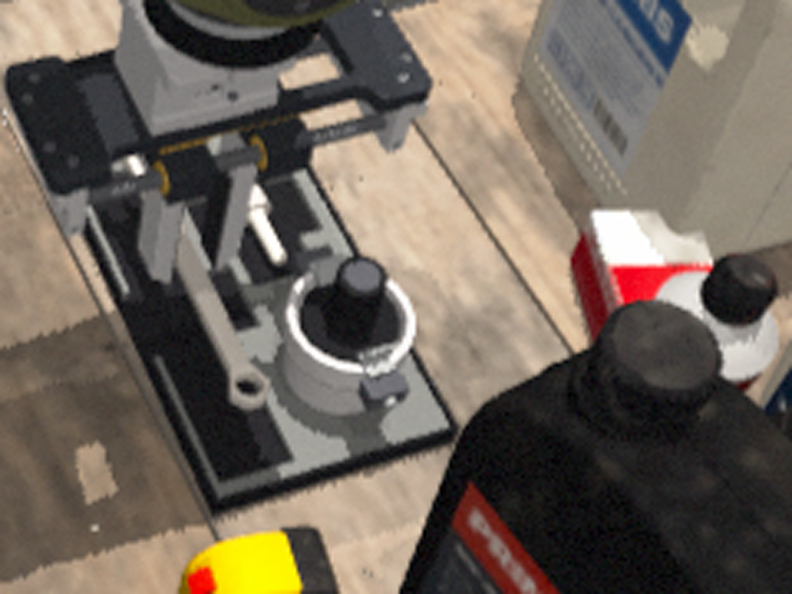

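Call:
servo_tool([
  [[-0.002, 0, 0, 0, 0.0035, 0.03, 1], [-0.002, 0, 0, 0, 0.0035, 0.055, 1], [-0.002, 0, 0, 0, 0.0035, 0.07, 1], [-0.002, 0, 0, 0, 0.0035, 0.08, 1], [-0.002, 0, 0, 0, 0.0035, 0.088, 1], [-0.002, 0, 0, 0, 0.0035, 0.094, 1], [-0.002, 0, 0, 0, 0.0035, 0.099, 1], [-0.002, 0, 0, 0, 0.0035, 0.1, 1], [-0.002, 0, 0, 0, 0.0035, 0.1, 1]],
])

```text
time_s: 18.45
ee_pos: [0.4511, -0.2961, 0.0079]
eef_rot: [3.141, -0.001, 1.002]
force: [0.8, -0.2, -0.6]
grip_width: 0.0215
```

```bash
python3 mv.py 450.5,-296,6,1.002;python3 - <<'E'
from h import *
c=shot('side','s11.png')
im=c['color'][220:400,320:560,::-1]; cv2.imwrite('pics/s11z.png',cv2.resize(im,None,fx=3.3,fy=3.3,interpolation=cv2.INTER_CUBIC))
E
```

```text
t 18.45 pose [ 451.1 -296.1    7.9] [ 3.141e+00 -1.000e-03  1.002e+00] F [ 0.8 -0.2 -0.6] w 21.5 q1,6 [-0.65 -0.08]
450.5,-296,6,1.002 [0.0004, -0.0009, -0.0003, -0.0005, -0.0011, 0.0038]
```

View pics/s11z.png

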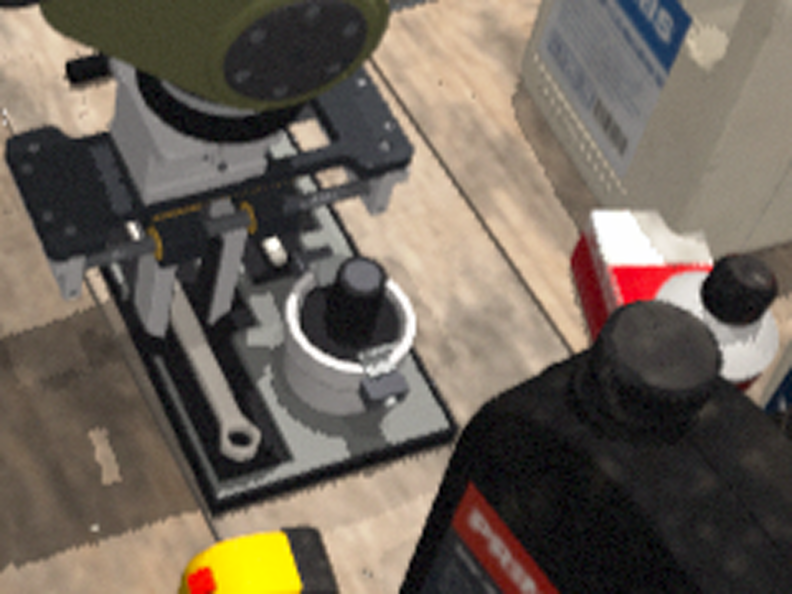

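Down 1.3 mm more, then release with a small opening.

Call:
servo_tool([
  [[0, 0, 0, 0, 0, 0.002, 1], [0, 0, 0, 0, 0, 0.003, 1], [0, 0, 0, 0, 0, 0.003, 1], [0, 0, 0, 0, 0, 0.002, 0.67], [0, 0, 0, 0, 0, 0.002, 0.67], [0, 0, 0, 0, 0, 0.002, 0.67], [0, 0, 0, 0, 0, 0.002, 0.67], [0, 0, 0, 0, 0, 0.002, 0.67], [0, 0, 0, 0, 0, -0.02, 0.67], [0, 0, 0, 0, 0, -0.07, 0.6], [0, 0, 0, 0, 0, -0.13, 0.5], [0, 0, 0, 0, 0, -0.2, 0.5]],
], squeeze=15)

```text
time_s: 19.5
ee_pos: [0.4504, -0.2957, 0.109]
eef_rot: [-3.14, -0.001, 1.002]
force: [0.7, -0.4, 0.4]
grip_width: 0.046
```

```bash
python3 mv.py 506.5,138,100,1.95
```

```text
t 19.5 pose [ 450.4 -295.7  109. ] [-3.140e+00 -1.000e-03  1.002e+00] F [ 0.7 -0.4  0.4] w 46.0 q1,6 [-0.65 -0.08]
506.5,138,100,1.95 [-0.0003, -0.0012, -0.6038, 0.7912, -0.3729, 0.0197]
```

Call:
servo_tool([
  [[0, 0, -0.6, 0.791, -0.373, -0.02, 0.5], [0, 0, -0.6, 0.791, -0.373, -0.02, 0.5], [0, 0, -0.6, 0.791, -0.373, -0.02, 0.5], [0, 0, -0.6, 0.791, -0.373, -0.02, 0.5], [0, 0, -0.6, 0.791, -0.373, -0.02, 0.5], [0, 0, -0.6, 0.791, -0.373, -0.02, 0.5], [0, 0, -0.6, 0.791, -0.373, 0, 0.5], [0, 0, -0.6, 0.791, -0.373, 0, 0.5], [0, 0, -0.604, 0.791, -0.373, 0.02, 0.5], [0, 0, -0.604, 0.791, -0.373, 0.02, 0.5], [0, 0, -0.604, 0.791, -0.373, 0.02, 0.5], [0, 0, -0.604, 0.791, -0.373, 0.02, 0.5]],
])

```text
time_s: 20.5
ee_pos: [0.5063, 0.1417, 0.1001]
eef_rot: [3.141, -0.002, 1.954]
force: [0.2, -0.7, 0.5]
grip_width: 0.0468
```

```bash
python3 mv.py 506.5,138,4.5,1.95;python3 - <<'E'
from h import *
c=shot('side','s12.png')
im=c['color'][130:430,170:570,::-1]; cv2.imwrite('pics/s12z.png',cv2.resize(im,None,fx=2,fy=2,interpolation=cv2.INTER_CUBIC))
c=shot('top','t12.png')
im=c['color'][110:335,160:500,::-1]; cv2.imwrite('pics/t12z.png',cv2.resize(im,None,fx=2.35,fy=2.35,interpolation=cv2.INTER_CUBIC))
c=np.load('pics/side0.png.npz')['color'];d=np.load('pics/top0.png.npz')['color']
cv2.imwrite('pics/p1.png',np.vstack([cv2.resize(x[:,:,::-1],(600,300),interpolation=cv2.INTER_NEAREST) for x in(c[170:195,200:250],d[212:237,178:228])]))
E
```

```text
t 20.5 pose [506.3 141.7 100.1] [ 3.141e+00 -2.000e-03  1.954e+00] F [ 0.2 -0.7  0.5] w 46.8 q1,6 [ 0.2  -0.18]
506.5,138,4.5,1.95 [0.0005, -0.0015, 0.0027, -0.0074, -0.0025, 0.1911]
```

View pics/s12z.png

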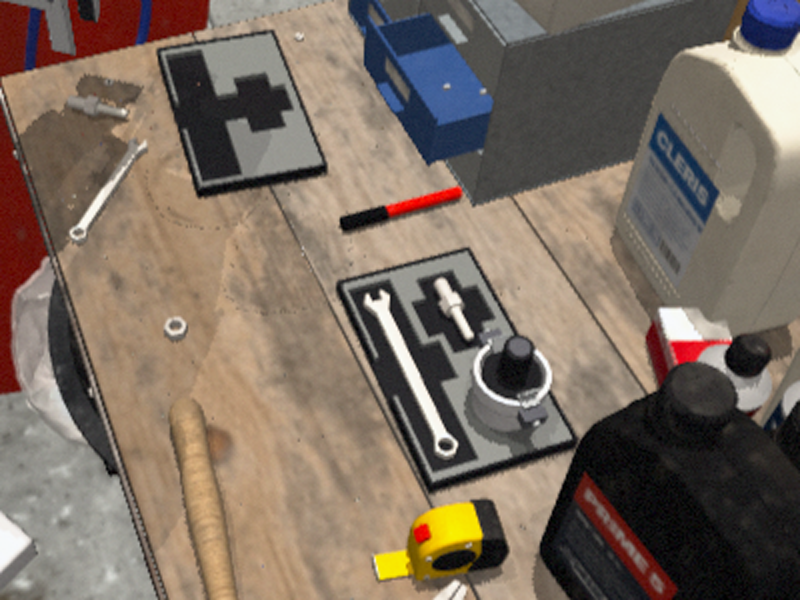

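View pics/t12z.png

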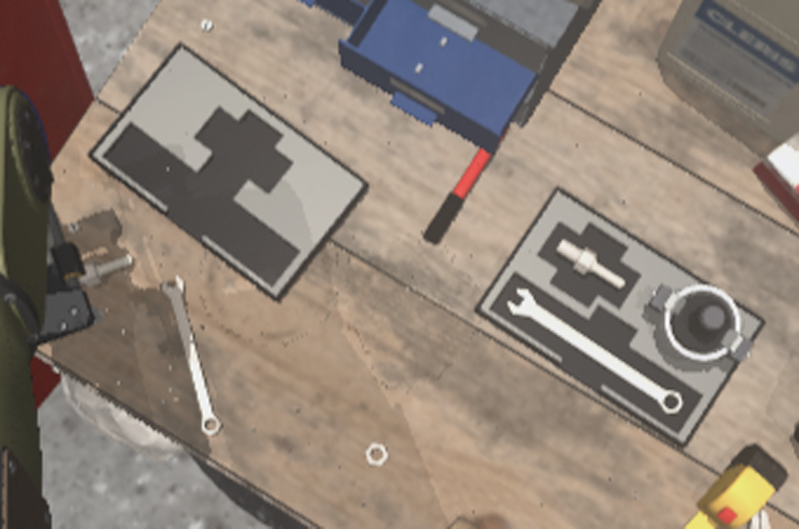

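View pics/p1.png

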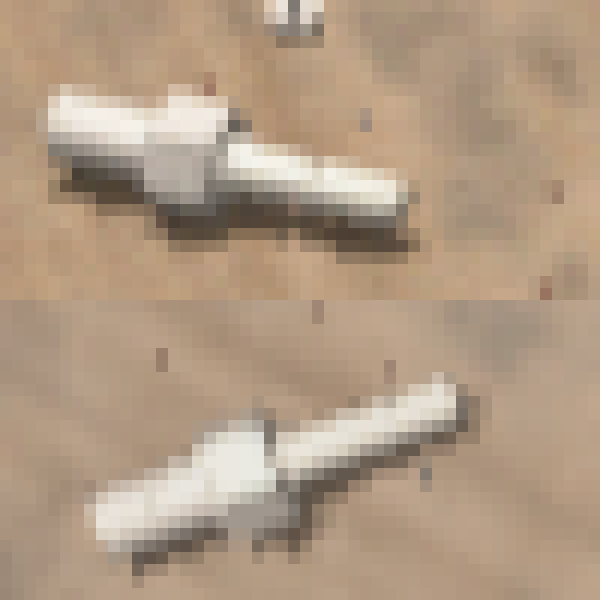

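```bash
python3 - <<'E'
from h import *
T=dict(np.load('pics/top0.png.npz'));S=dict(np.load('pics/side0.png.npz'))
for c,x,y,pts,z in((T,178,212,[(100,220),(452,103),(243,182)],.011),(S,200,170,[(57,125),(398,195),(185,150)],.010)):
    p=ray(c,[(x+a/12-.5,y+b/12-.5) for a,b in pts],z)[:,:2]*1000
    d=p[1]-p[0]; print(p.round(1).tolist(),np.arctan2(d[1],d[0]),np.linalg.norm(d), (p[0]+d*26/64).round(1))
E
```

```text
[[498.8, 161.4], [520.4, 103.0], [506.0, 137.6]] -1.2178467363452636 62.23871578716004 [507.6 137.7]
[[496.4, 162.2], [521.3, 105.4], [506.0, 141.0]] -1.1579636905032444 61.95126229509513 [506.5 139.1]
```

Call:
servo_tool([
  [[0, 0, 0.002, -0.007, -0.0025, 0.06, 0.5], [0, 0, 0.002, -0.007, -0.0025, 0.12, 0.5], [0, 0, 0.002, -0.007, -0.0025, 0.16, 0.5], [0, 0, 0.002, -0.007, -0.0025, 0.18, 0.5], [0, 0, 0.002, -0.007, -0.0025, 0.19, 0.5], [0, 0, 0.002, -0.007, -0.0025, 0.191, 0.5], [0, 0, 0.002, -0.007, -0.0025, 0.191, 1], [0, 0, 0.002, -0.007, -0.0025, 0.191, 1], [0, 0, 0.002, -0.007, -0.0025, 0.191, 1], [0, 0, 0.002, -0.007, -0.0025, 0.191, 1], [0, 0, 0.002, -0.007, -0.0025, 0.191, 1], [0, 0, 0.002, -0.007, -0.0025, 0.191, 1]],
])

```text
time_s: 21.6
ee_pos: [0.5069, 0.1349, 0.0054]
eef_rot: [3.14, -0.002, 1.949]
force: [-0.2, -0.4, 5.2]
grip_width: 0.0194
```

Call:
servo_tool([
  [[0, 0, 0, 0, 0, 0, 1], [0, 0, 0, 0, 0, 0, 1], [0, 0, 0, 0, 0, 0, 1], [0, 0, 0, 0, 0, -0.03, 1], [0, 0, 0, 0, 0, -0.08, 1], [0, 0, 0, 0, 0, -0.14, 1], [0, 0, 0, 0, 0, -0.17, 1], [0, 0, 0, 0, 0, -0.17, 1], [0, 0, 0, 0, 0, -0.17, 1]],
])

```text
time_s: 22.35
ee_pos: [0.5068, 0.1347, 0.0904]
eef_rot: [3.139, -0.001, 1.949]
force: [-0.8, 0.4, -1.2]
grip_width: 0.0192
```

```bash
python3 - <<'E'
from geo import *
print(tw(M,22,4),tw(M,-38,0))
E
python3 mv.py 621.5,13.9,60,0.944;python3 - <<'E'
from h import *
c=shot('side','s13.png')
im=c['color'][100:250,170:370,::-1]; cv2.imwrite('pics/s13z.png',cv2.resize(im,None,fx=4,fy=4,interpolation=cv2.INTER_CUBIC))
E
```

```text
[621.4622808  13.9313686] [570.52793046  45.89528506]
t 22.35 pose [506.8 134.7  90.4] [ 3.139e+00 -1.000e-03  1.949e+00] F [-0.8  0.4 -1.2] w 19.2 q1,6 [ 0.19 -0.19]
621.5,13.9,60,0.944 [0.001, -0.0015, 0.6397, -0.3094, 0.1238, 0.0607]
```

View pics/s13z.png

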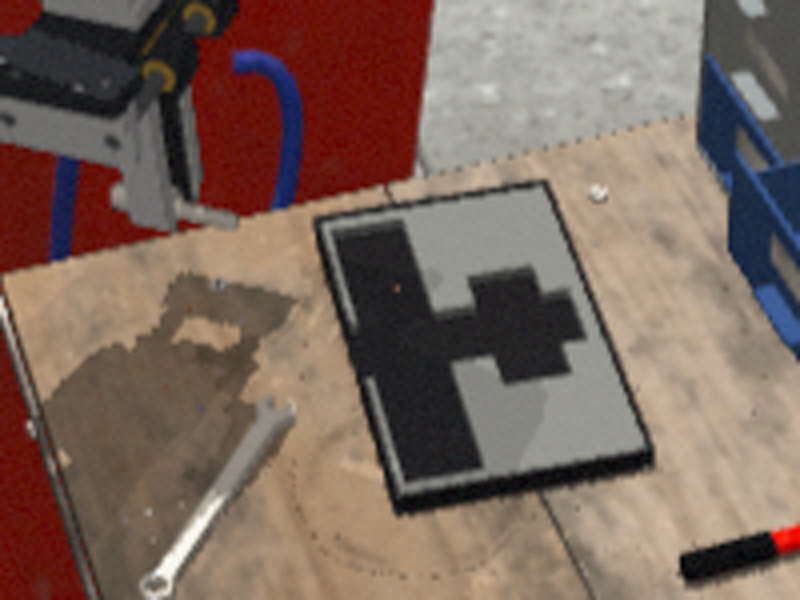

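```bash
python3 - <<'E'
from geo import *
T=dict(np.load('pics/top0.png.npz'));S=dict(np.load('pics/side0.png.npz'))
im=T['color'][90:190,280:420,::-1];cv2.imwrite('pics/dT.png',cv2.resize(im,None,fx=5,fy=5,interpolation=cv2.INTER_CUBIC))
im=S['color'][80:240,330:450,::-1];cv2.imwrite('pics/dS.png',cv2.resize(im,None,fx=3.7,fy=3.7,interpolation=cv2.INTER_CUBIC))
E
```

```text
(no output)
```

View pics/dT.png

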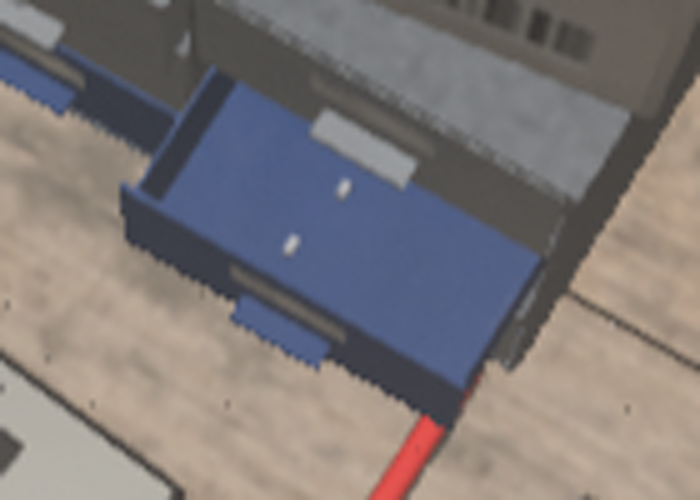

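View pics/dS.png

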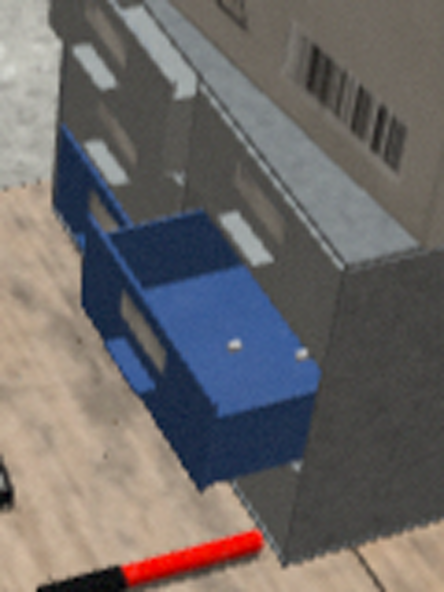

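```bash
python3 - <<'E'
from geo import *
T=dict(np.load('pics/top0.png.npz'));S=dict(np.load('pics/side0.png.npz'))
P=lambda c:np.array(c['intrinsics'])@np.c_[cv2.Rodrigues(np.array(c['rvec'],float))[0],np.array(c['tvec'],float).ravel()]
a=np.array([[304.4,127],[372.4,168]]).T;b=np.array([[353.2,140.8],[386.8,190.8]]).T
X=cv2.triangulatePoints(P(T),P(S),a,b);X=(X[:3]/X[3]).T*1000
for x in X: print(x.round(),wt(M,x[0],x[1]).round())
E
python3 mv.py 620.3,12.3,60,0.944
```

```text
[678. -76. 124.] [120. -36.]
[ 602. -203.  128.] [ 133. -183.]
t 22.4 pose [506.3 134.6  89.5] [ 3.141e+00 -2.000e-03  1.949e+00] F [ 0.9 -0.6 -1.6] w 19.6 q1,6 [ 0.19 -0.19]
620.3,12.3,60,0.944 [-0.0002, -0.0012, 0.6397, -0.3117, 0.1216, 0.0585]
```

```bash
python3 mv.py 618.7,13.5,60,0.944
```

```text
t 22.4 pose [506.3 134.6  89.5] [ 3.141e+00 -2.000e-03  1.949e+00] F [ 0.9 -0.6 -1.6] w 19.6 q1,6 [ 0.19 -0.19]
618.7,13.5,60,0.944 [-0.0002, -0.0012, 0.6397, -0.3083, 0.1195, 0.0585]
```

Call:
servo_tool([
  [[0, 0, 0.64, -0.308, 0.1195, 0, 1], [0, 0, 0.64, -0.308, 0.1195, 0, 1], [0, 0, 0.64, -0.308, 0.1195, 0, 1], [0, 0, 0.64, -0.308, 0.1195, 0, 1], [0, 0, 0.64, -0.308, 0.1195, 0, 1], [0, 0, 0.64, -0.308, 0.1195, 0, 1], [0, 0, 0.64, -0.308, 0.1195, 0, 1], [0, 0, 0.64, -0.308, 0.1195, 0.01, 1], [0, 0, 0.64, -0.308, 0.1195, 0.03, 1], [0, 0, 0.64, -0.308, 0.1195, 0.058, 1], [0, 0, 0.64, -0.308, 0.1195, 0.058, 1], [0, 0, 0.64, -0.308, 0.1195, 0.058, 1]],
])

```text
time_s: 23.4
ee_pos: [0.6178, 0.0137, 0.0584]
eef_rot: [-3.138, 0.0, 0.947]
force: [0.5, -0.2, -0.1]
grip_width: 0.0195
```

```bash
python3 mv.py 618.7,13.5,10,0.944;python3 - <<'E'
from h import *
c=shot('side','s14.png')
im=c['color'][80:260,220:460,::-1]; cv2.imwrite('pics/s14z.png',cv2.resize(im,None,fx=3.3,fy=3.3,interpolation=cv2.INTER_CUBIC))
E
```

```text
t 23.4 pose [617.8  13.7  58.4] [-3.138  0.     0.947] F [ 0.5 -0.2 -0.1] w 19.5 q1,6 [-0.04  0.59]
618.7,13.5,10,0.944 [-0.0024, 0.0003, 0.0017, 0.0008, 0.0021, 0.0969]
```

View pics/s14z.png

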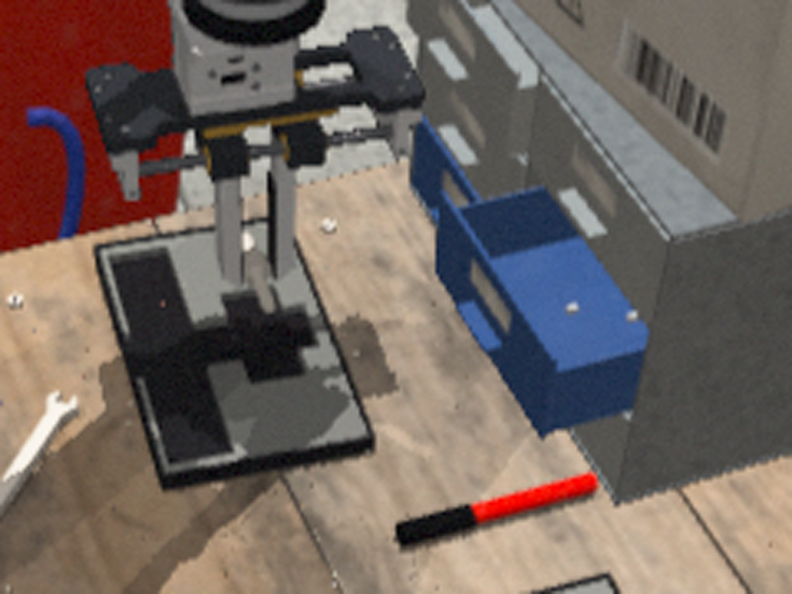

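Call:
servo_tool([
  [[-0.002, 0, 0.002, 0.001, 0.001, 0.03, 1], [-0.002, 0, 0.002, 0.001, 0.001, 0.055, 1], [-0.002, 0, 0.002, 0.001, 0.001, 0.075, 1], [-0.002, 0, 0.002, 0.001, 0.001, 0.085, 1], [-0.002, 0, 0.002, 0.001, 0.001, 0.092, 1], [-0.002, 0, 0.002, 0.001, 0.001, 0.097, 1], [-0.002, 0, 0.002, 0.001, 0.001, 0.097, 1], [-0.002, 0, 0.002, 0.001, 0.001, 0.097, 1]],
])

```text
time_s: 24.12
ee_pos: [0.6192, 0.0139, 0.0114]
eef_rot: [3.14, -0.001, 0.943]
force: [-0.4, 0.0, -0.1]
grip_width: 0.0195
```

Call:
servo_tool([
  [[0, 0, 0, 0, 0, 0.002, 1], [0, 0, 0, 0, 0, 0.002, 1]],
])

```text
time_s: 24.28
ee_pos: [0.6194, 0.0139, 0.0107]
eef_rot: [3.14, -0.001, 0.943]
force: [-0.0, -0.3, -0.6]
grip_width: 0.0194
```

Call:
servo_tool([
  [[0, 0, 0, 0, 0, 0.003, 1], [0, 0, 0, 0, 0, 0.004, 1], [0, 0, 0, 0, 0, 0.004, 1]],
])

```text
time_s: 24.53
ee_pos: [0.6197, 0.0139, 0.0094]
eef_rot: [3.139, -0.002, 0.943]
force: [-1.6, 0.8, 5.6]
grip_width: 0.0196
```

Call:
servo_tool([
  [[0, 0, 0, 0, 0, 0, 0.66], [0, 0, 0, 0, 0, 0, 0.66], [0, 0, 0, 0, 0, 0, 0.66], [0, 0, 0, 0, 0, 0, 0.66], [0, 0, 0, 0, 0, 0, 0.66], [0, 0, 0, 0, 0, -0.02, 0.66], [0, 0, 0, 0, 0, -0.06, 0.66], [0, 0, 0, 0, 0, -0.12, 0.6], [0, 0, 0, 0, 0, -0.18, 0.5], [0, 0, 0, 0, 0, -0.2, 0.5]],
])

```text
time_s: 25.37
ee_pos: [0.621, 0.0139, 0.1147]
eef_rot: [3.134, -0.005, 0.943]
force: [0.3, -0.8, 0.5]
grip_width: 0.0458
```

```bash
python3 mv.py 439.4,48.4,80,0.308
```

```text
t 25.37 pose [621.   13.9 114.7] [ 3.134 -0.005  0.943] F [ 0.3 -0.8  0.5] w 45.8 q1,6 [-0.04  0.59]
439.4,48.4,80,0.308 [0.0036, -0.0048, 0.4042, -0.1578, -0.3351, 0.0661]
```

Call:
servo_tool([
  [[0.004, -0.005, 0.404, -0.158, -0.335, 0, 0.5], [0.004, -0.005, 0.404, -0.158, -0.335, 0, 0.5], [0.004, -0.005, 0.404, -0.158, -0.335, 0, 0.5], [0.004, -0.005, 0.404, -0.158, -0.335, 0.02, 0.5], [0.004, -0.005, 0.404, -0.158, -0.335, 0.05, 0.5], [0.004, -0.005, 0.404, -0.158, -0.335, 0.066, 0.5], [0.004, -0.005, 0.404, -0.158, -0.335, 0.066, 0.5], [0.004, -0.005, 0.404, -0.158, -0.335, 0.066, 0.5], [0.004, -0.005, 0.404, -0.158, -0.335, 0.066, 0.5]],
])

```text
time_s: 26.12
ee_pos: [0.4406, 0.0481, 0.0806]
eef_rot: [-3.141, -0.0, 0.31]
force: [-0.5, 0.0, 1.4]
grip_width: 0.0472
```

```bash
python3 mv.py 439.4,48.4,2.5,0.308;python3 - <<'E'
from h import *
c=shot('side','s15.png')
im=c['color'][110:290,170:410,::-1]; cv2.imwrite('pics/s15z.png',cv2.resize(im,None,fx=3.3,fy=3.3,interpolation=cv2.INTER_CUBIC))
c=shot('top','t15.png')
im=c['color'][110:290,170:410,::-1]; cv2.imwrite('pics/t15z.png',cv2.resize(im,None,fx=3.3,fy=3.3,interpolation=cv2.INTER_CUBIC))
E
```

```text
t 26.12 pose [440.6  48.1  80.6] [-3.141 -0.     0.31 ] F [-0.5  0.   1.4] w 47.2 q1,6 [0.03 1.29]
439.4,48.4,2.5,0.308 [-0.0001, -0.0002, 0.0016, -0.0022, -0.0013, 0.1562]
```

View pics/s15z.png

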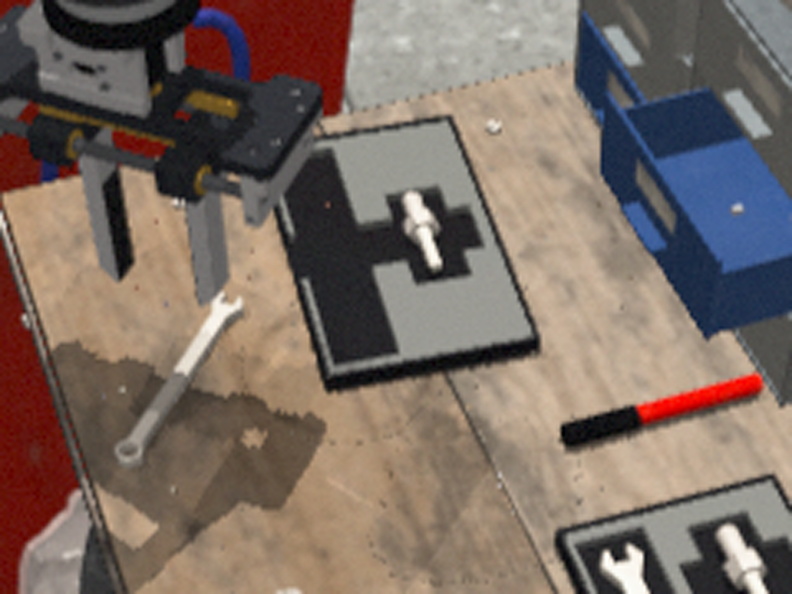

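View pics/t15z.png

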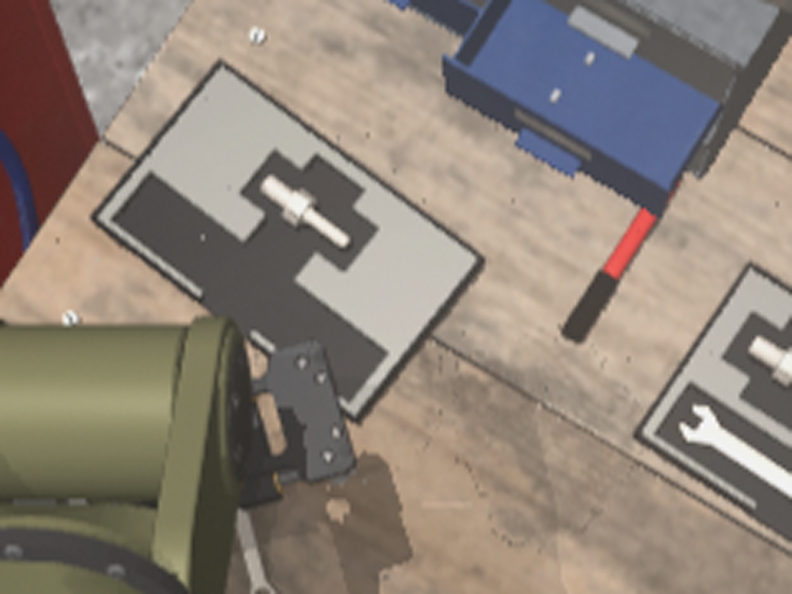

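Call:
servo_tool([
  [[0, 0, 0, -0.002, -0.001, 0.06, 0.5], [0, 0, 0, -0.002, -0.001, 0.11, 0.5], [0, 0, 0, -0.002, -0.001, 0.14, 0.5], [0, 0, 0, -0.002, -0.001, 0.15, 0.5], [0, 0, 0, -0.002, -0.001, 0.156, 0.5], [0, 0, 0, -0.002, -0.001, 0.156, 0.5], [0, 0, 0, -0.002, -0.001, 0.156, 1], [0, 0, 0, -0.002, -0.001, 0.156, 1], [0, 0, 0, -0.002, -0.001, 0.156, 1], [0, 0, 0, -0.002, -0.001, 0.156, 1], [0, 0, 0, -0.002, -0.001, 0.156, 1], [0, 0, 0, -0.002, -0.001, 0.156, 1]],
], squeeze=25)

```text
time_s: 27.22
ee_pos: [0.4395, 0.0483, 0.0028]
eef_rot: [3.142, -0.001, 0.31]
force: [-1.2, -0.9, 4.8]
grip_width: 0.018
```

Call:
servo_tool([
  [[0, 0, 0, 0, 0, 0, 1], [0, 0, 0, 0, 0, 0, 1], [0, 0, 0, 0, 0, 0, 1], [0, 0, 0, 0, 0, -0.02, 1], [0, 0, 0, 0, 0, -0.06, 1], [0, 0, 0, 0, 0, -0.11, 1], [0, 0, 0, 0, 0, -0.14, 1], [0, 0, 0, 0, 0, -0.14, 1]],
])

```text
time_s: 27.88
ee_pos: [0.4409, 0.0484, 0.0761]
eef_rot: [3.14, -0.005, 0.31]
force: [-0.4, 0.0, -0.1]
grip_width: 0.0186
```

```bash
python3 mv.py 570.5,45.9,50,0.944;python3 - <<'E'
from h import *
c=shot('side','s16.png')
im=c['color'][110:290,170:410,::-1]; cv2.imwrite('pics/s16z.png',cv2.resize(im,None,fx=3.3,fy=3.3,interpolation=cv2.INTER_CUBIC))
E
```

```text
t 27.88 pose [440.9  48.4  76.1] [ 3.14  -0.005  0.31 ] F [-0.4  0.  -0.1] w 18.6 q1,6 [0.03 1.29]
570.5,45.9,50,0.944 [0.0019, -0.0031, -0.4039, 0.2451, 0.0836, 0.0537]
```

View pics/s16z.png

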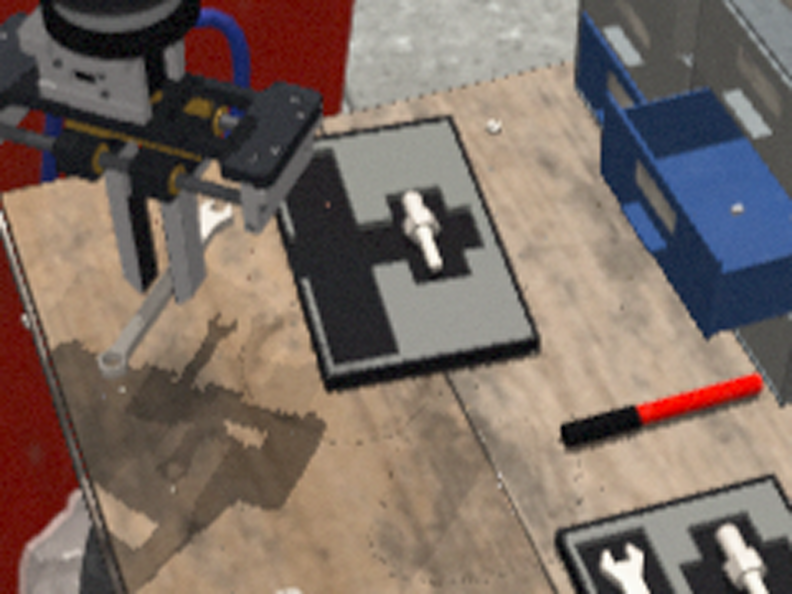

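Call:
servo_tool([
  [[0, 0, -0.07, 0.04, 0.015, 0, 1], [0, 0, -0.14, 0.08, 0.03, 0, 1], [0, 0, -0.21, 0.12, 0.045, 0, 1], [0.001, -0.002, -0.28, 0.165, 0.06, 0, 1], [0.002, -0.003, -0.34, 0.21, 0.07, 0, 1], [0.002, -0.003, -0.4, 0.24, 0.083, 0, 1], [0.002, -0.003, -0.404, 0.245, 0.0835, 0.02, 1], [0.002, -0.003, -0.404, 0.245, 0.0835, 0.05, 1], [0.002, -0.003, -0.404, 0.245, 0.0835, 0.054, 1], [0.002, -0.003, -0.404, 0.245, 0.0835, 0.054, 1]],
])

```text
time_s: 28.77
ee_pos: [0.568, 0.0459, 0.046]
eef_rot: [-3.137, 0.003, 0.942]
force: [0.8, -0.1, -2.1]
grip_width: 0.0181
```

```bash
python3 mv.py 570.5,45.9,8,0.944;python3 - <<'E'
from h import *
c=shot('side','s17.png')
im=c['color'][110:290,170:410,::-1]; cv2.imwrite('pics/s17z.png',cv2.resize(im,None,fx=3.3,fy=3.3,interpolation=cv2.INTER_CUBIC))
E
```

```text
t 28.77 pose [568.   45.9  46. ] [-3.137e+00  3.000e-03  9.420e-01] F [ 0.8 -0.1 -2.1] w 18.1 q1,6 [0.02 0.64]
570.5,45.9,8,0.944 [-0.0029, 0.0021, -0.001, 0.0032, 0.0044, 0.0759]
```

View pics/s17z.png

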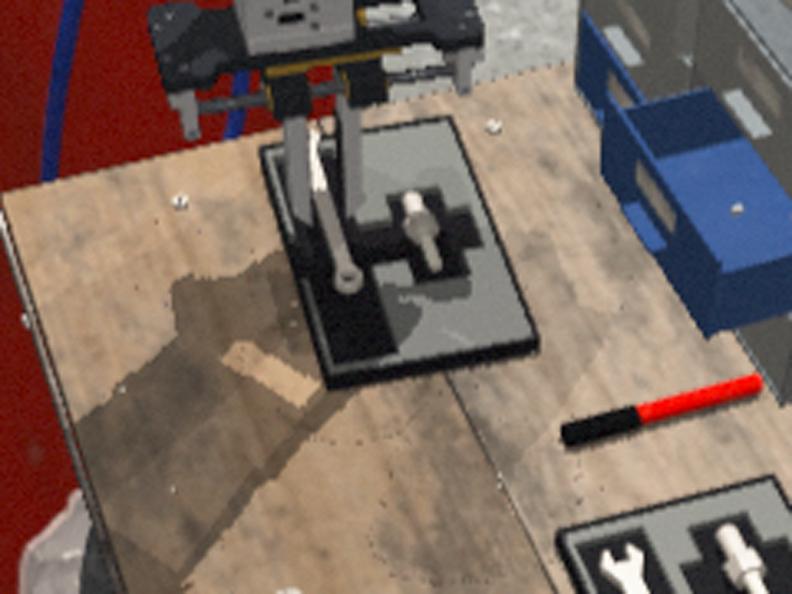

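Call:
servo_tool([
  [[-0.002, 0.002, 0, 0.003, 0.003, 0.02, 1], [-0.002, 0.002, 0, 0.003, 0.003, 0.04, 1], [-0.002, 0.002, 0, 0.003, 0.003, 0.055, 1], [-0.002, 0.002, 0, 0.003, 0.003, 0.065, 1], [-0.002, 0.002, 0, 0.003, 0.003, 0.072, 1], [-0.002, 0.002, 0, 0.003, 0.003, 0.076, 1], [-0.002, 0.002, 0, 0.003, 0.003, 0.076, 1], [-0.002, 0.002, 0, 0.003, 0.003, 0.076, 1]],
])

```text
time_s: 29.48
ee_pos: [0.5708, 0.0462, 0.0093]
eef_rot: [3.141, -0.001, 0.943]
force: [-0.1, -0.5, -1.0]
grip_width: 0.0184
```

```bash
python3 mv.py 570.5,45.9,6.4,0.944
```

```text
t 29.48 pose [570.8  46.2   9.3] [ 3.141e+00 -1.000e-03  9.430e-01] F [-0.1 -0.5 -1. ] w 18.4 q1,6 [0.02 0.64]
570.5,45.9,6.4,0.944 [0.0002, -0.0008, -0.0008, -0.0009, -0.0, 0.0058]
```

Call:
servo_tool([
  [[0, 0, 0, 0, 0, 0.003, 1], [0, 0, 0, 0, 0, 0.006, 1], [0, 0, 0, 0, 0, 0.006, 1], [0, 0, 0, 0, 0, 0.006, 1]],
])

```text
time_s: 29.82
ee_pos: [0.5711, 0.0463, 0.0069]
eef_rot: [3.141, -0.002, 0.943]
force: [-1.3, -0.0, 4.5]
grip_width: 0.0183
```

Call:
servo_tool([
  [[0, 0, 0, 0, 0, 0, 0.68], [0, 0, 0, 0, 0, 0, 0.68], [0, 0, 0, 0, 0, 0, 0.68], [0, 0, 0, 0, 0, 0, 0.68], [0, 0, 0, 0, 0, 0, 0.68], [0, 0, 0, 0, 0, -0.02, 0.68], [0, 0, 0, 0, 0, -0.07, 0.68], [0, 0, 0, 0, 0, -0.14, 0.6], [0, 0, 0, 0, 0, -0.22, 0.5], [0, 0, 0, 0, 0, -0.3, 0.5]],
])

```text
time_s: 30.65
ee_pos: [0.5703, 0.0461, 0.1592]
eef_rot: [3.141, -0.002, 0.943]
force: [0.5, 0.1, 1.3]
grip_width: 0.0454
```

```bash
python3 mv.py 380,180,200,1.5
```

```text
t 30.65 pose [570.3  46.1 159.2] [ 3.141e+00 -2.000e-03  9.430e-01] F [0.5 0.1 1.3] w 45.4 q1,6 [0.02 0.64]
380,180,200,1.5 [0.0007, -0.0008, -0.3548, -0.0069, -0.4653, -0.0821]
```

Call:
servo_tool([
  [[0, 0, -0.35, -0.007, -0.46, -0.08, 0.5], [0, 0, -0.35, -0.007, -0.46, -0.08, 0.5], [0, 0, -0.35, -0.007, -0.46, -0.08, 0.5], [0, 0, -0.35, -0.007, -0.46, -0.08, 0.5], [0, 0, -0.35, -0.007, -0.46, -0.08, 0.5], [0, 0, -0.35, -0.007, -0.46, -0.08, 0.5], [0, 0, -0.35, -0.007, -0.46, -0.08, 0.5], [0, 0, -0.35, -0.007, -0.46, -0.08, 0.5]],
])

```text
time_s: 31.32
ee_pos: [0.3817, 0.179, 0.2001]
eef_rot: [3.138, -0.002, 1.494]
force: [-0.5, -0.3, 0.9]
grip_width: 0.0471
```

```bash
python3 - <<'E'
from geo import *
from m2 import comp,rect
c=shot('side','s18.png')
im=c['color'][130:430,170:570,::-1]; cv2.imwrite('pics/s18z.png',cv2.resize(im,None,fx=2,fy=2,interpolation=cv2.INTER_CUBIC))
t=shot('top','t18.png')
im=t['color'][110:335,160:500,::-1]; cv2.imwrite('pics/t18z.png',cv2.resize(im,None,fx=2.35,fy=2.35,interpolation=cv2.INTER_CUBIC))
E
```

```text
(no output)
```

View pics/s18z.png

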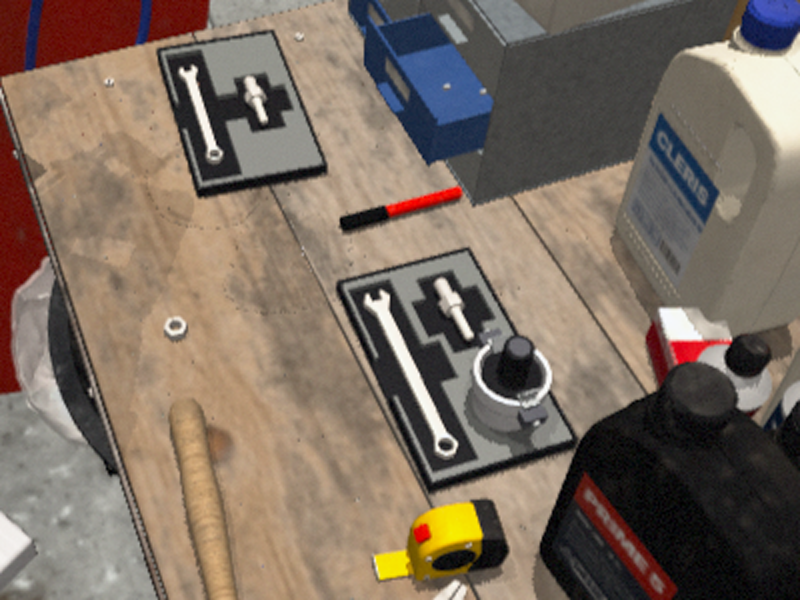

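View pics/t18z.png

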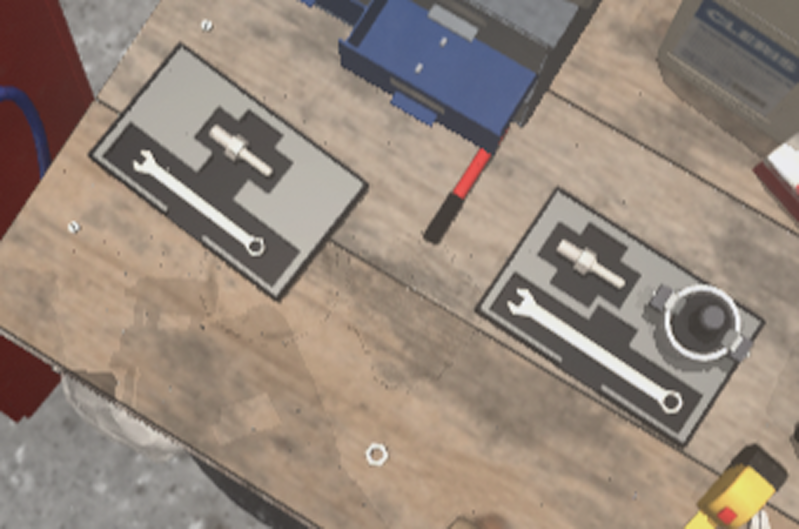

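```bash
python3 - <<'E'
from geo import *
T=dict(np.load('pics/top0.png.npz'));S=dict(np.load('pics/side0.png.npz'))
for z in(.091,.094,.097,.113): print(z,proj(T,[.4713,-.3746,z]).round(1),proj(S,[.4713,-.3746,z]).round(1))
for n,x0,y0 in(('t',450,232),('s',412,290)):
    c=np.load(f'pics/{n}18.png.npz')['color']; cv2.imwrite(f'pics/{n}c.png',cv2.resize(c[y0:y0+32,x0:x0+32,::-1],None,fx=16,fy=16,interpolation=cv2.INTER_NEAREST))
from m2 import comp
w=lambda h:(h[...,1]<45)&(h[...,2]>185)
Tn=dict(np.load('pics/t18.png.npz'))
for P,b in((G,(370,230,85,60)),(M,(212,168,65,55))):
    m=comp(Tn,[b],w)[0]; v,u=np.nonzero(m); p=ray(Tn,np.c_[u,v],.012)[:,:2]*1000; l=np.array([wt(P,*q) for q in p]); print(l.min(0).round(),l.max(0).round())
E
```

```text
0.091 [[462.6 245.1]] [[429.7 304.1]]
0.094 [[463.  244.9]] [[430.1 303. ]]
0.097 [[463.5 244.7]] [[430.4 301.9]]
0.113 [[465.8 243.5]] [[432.2 295.9]]
[-47. -84.] [-25.  84.]
[-47. -68.] [-28.  69.]
```

View pics/sc.png

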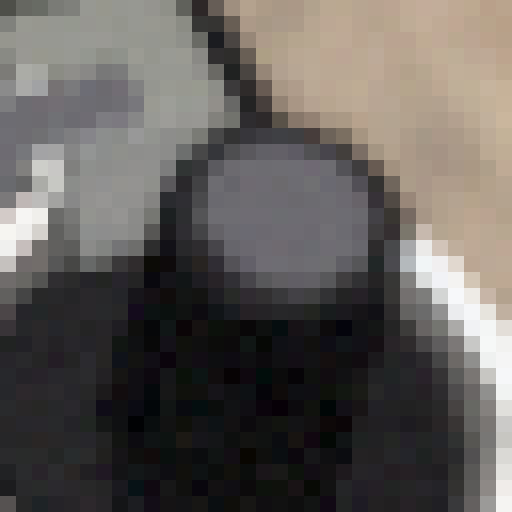

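```bash
python3 -c "
from h import *
print(hand_in(), get_obs()['time_s'])"
```

```text
the job is handed in; nothing more can be done
the job is handed in; nothing more can be done
```

I made up both kits in the order asked and handed the job in at about 31 s, with the arm clear of everything.

- **Generator kit:** The cartridge is pressed past the catches and latched. It pulled back with about 9 N when I lifted it slightly. With the gripper off, its stem top measured about 93 mm above the bench, against 94 mm for a latched cartridge. One spark plug lies in the short slot. The long spanner lies in the long slot, spanning y −84 to +84 mm in the tray.
- **Mower kit:** The other plug lies in the short slot. The short spanner lies in the long slot, spanning y −68 to +69 mm in the tray.

**Last checks:** The final top and side pictures show all five parts flat and about mid-slot, with nothing else moved. I judged the plugs by eye. The generator plug was set about 2 mm off the middle and the mower plug about 2 mm across.

**Disagreements:** Before I started, the two cameras differed by 1 to 3 mm on positions, and the side-view fit of the generator tray failed. I used the top view there, cross-checked with the bowl rim. The second plug was gripped about 3.5 mm off its hexagon centre, and I allowed for that when placing it.

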